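# Lock a stone sample in ratchet forceps for a scan, then release and tray it

### The arm

A 6-joint arm with a two-finger parallel gripper is mounted at the origin on the work surface. World frame = base frame: x ahead of the robot, y to its left, z up, the work surface at z = 0. Lengths are in m, angles in rad, forces in N, time in s.
With the tool pointing down it reaches from about 0.3 to 0.775 m from the base axis. Payload 14.6 kg.
Tool frame: the origin (TCP) lies midway between the tips of the shut fingers; the grasp point (between the pads) lies 19 mm behind it (ctrl.tcp_to_grasp is the distance from the TCP to the grasp point, in m); x points along the fingers, y is the direction in which the jaws open and shut, and the axes are right-handed (so a half turn about x gives the same grasp; the last joint's range is limited). The gripper opens to 94 mm and grips with 3 to 60 N. Pads are 16 mm wide; open, the fingers measure 119 mm over their backs; the gripper's body (75 mm by 177 mm) begins 78 mm behind the grasp point.
Start: joints at [1.149, 0.3, 1.521, -0, 1.321, -0.067], TCP at [0.191, 0.516, 0.205] pointing down, gripper open.
Joint ranges: [-3.03, 3.03], [-0.79, 2.21], [0.23, 2.52], [-1.04, 4.18], [0, 3.07], [-2.55, 2.55]. Speed limits (rad/s): [2.22, 2.22, 2.57, 3.14, 3.14, 3.14].

### API

Orientations are given as [roll, pitch, yaw] about the fixed x, y, z axes, in that order (R = Rz(yaw) Ry(pitch) Rx(roll)).
In Python, from station import ctrl gives the robot as it stands.
- The arm moves only by the tool jog_arm, never from a script. Its argument "rows" is one flat list of numbers, 7 for each row, row after row: the shift along the world's x, y, z in m, then the turn, a rotation vector about the world's x, y, z in degrees, then the closure, from 0 (fully open) to 1 (shut). A call has 1 to 8 rows; each row shifts and turns the commanded pose from where the row before left it; what a row does not reach is not made up. A row lasts 1/12 s, in which the tool goes at most 41.7 mm and 7.16 degrees, less where a joint would pass 70% of its speed; a pose out of reach is approached as far as the arm can. A call with a gripper value outside its range is refused whole. The fingers move at their own pace and stop on an object; "squeeze" is the grip in N (left out, the last holds). Time passes only in rows, so rows that do not move let the fingers close. It gives the time, the measured TCP pose, the force and the opening at its end, in the units of the state.
- ctrl.get_obs(): the state, without advancing time (a new reading comes with each control period).
- ctrl.camera(name): name is "side" or "top"; returns (picture, depth): 480x640x3 uint8, red, green, blue; 480x640 float32, m along the optical axis (not along the pixel's ray), 0 where there is no reading.
- ctrl.camera_model(name): a dict with "K" (3x3 intrinsics, pixels), "dist" ([k1, k2, p1, p2, k3] as OpenCV has them; the pictures are not rectified), "extrinsics" (4x4, takes a point from camera to world coordinates). Camera axes: x right, y down, z forward; pixel columns grow to the right and rows downward; lengths in m; the calibration is good to about 2 mm. A picture is of the moment at which its call begins. camera_model takes no time and is no camera call.
- ctrl.hand_in(): hands the job in, once; it reports no verdict.
The state is a dict: "time_s": time; "qpos": joint angles; "joint_vel": joint speeds; "tau": joint torques, N m; "ee_pos": TCP position; "eef_rot": TCP orientation; "force": force on the tool from outside, world axes, zero at the start; "moment": the same for the moment, N m; "grip_width": finger opening in m.
Only numpy, scipy, OpenCV 4.12 (cv2) and the standard library are available. Lean on these libraries where they do the work, as an engineer would, in place of code of your own. Each camera call takes 0.05 s, during which the arm holds its last target.

### The job

Squeeze the handles of the locking forceps until its jaws press the stone block firmly against the end pad and the ratchet holds it (two or three clicks after the jaws bear on the stone, no more, so it is not crushed), then take the hand off and leave it locked for two seconds while the line camera reads. Then press the moving handle gently down out of the ratchet and let it swing fully open, and stand the block upright in the empty tray without disturbing anything else.

Things in the scene. Friction and masses are not known exactly. Their poses are not given: they have to be found in the camera images.
- forceps: Steel locking forceps (scissor-like, 235 mm long) lying level, screwed to a fixed black plate 175 x 150 x 25 mm. Origin: on the work surface under the pivot; z up, +x from the pivot to the jaws, -x to the two finger loops. The plate covers x -40 to 135, y -75 to 75 mm. The half with the -y loop and the +y jaw is fixed; the other half moves.
- pivot (a point): The upright pivot axis of the forceps, 44 mm above the work surface. Once the jaws bear on stone and pad, everything gives a little: the push at the loop rises by about 0.9 N per mm of loop travel (about 3 N per click), and the jaw presses on the stone with 1.4 times that rise, about 4 N per click. Stop pushing at about 11 N in all at the loop.
- handle (a joint): Angle of the moving handle, rad: 0 = fully open (a weak spring returns it, 1 to 2 N at the loop); grows as it closes (loop moves to forceps -y), end stop 0.325. Ratchet clicks from about 0.07 on, every 0.038 rad while free, every 0.024 rad (3 mm at the loop) under load; a tooth costs 2 to 4 N; let go, it falls back to the last tooth passed. Jaw, stone and pad meet between 0.08 and 0.21.
- grip_loop (a point): Top of the moving finger loop at its middle, 125 mm from the pivot, 47 mm above the work surface, free space below. Loop of 5 mm rod, 46 mm long (forceps x -98 to -144 mm) and 16 mm wide (y 19 to 35 mm when open). To close, push its straight outer (+y) side towards -y. Closed, it comes within a few mm of the fixed loop: press down on its outer half only.
- grip: The moving handle with its loop; origin under the pivot. To release the ratchet press the loop down about 6 to 9 mm (3 to 8 N; hard stop at 10 to 12 mm) and, still pressed, draw it to forceps +y until open: friction under a fingertip may hold it otherwise, and it catches again if let up early.
- fixed_loop (a point): Top of the fixed finger loop at its middle, 47 mm above the work surface; same size as the moving one, forceps x -98 to -144, y -35 to -19 mm.
- cross_bar (a point): Top centre of the fixed toothed cross-bar that lies above the moving handle: 12 (x) x 47 (y) mm, top 57 mm above the work surface.
- jaw: The moving jaw, driven by the handle through a springy shank. Origin under the pivot.
- jaw_tip (a point): Centre of the moving jaw's upright round tip (12 mm across, 36 to 56 mm above the work surface), 88 mm from the pivot. Closing moves it to forceps +y; it pushes the stone on to a flat end pad (26 mm wide, same height, at x 85 mm) whose set screw leaves its face anywhere from y 20 to 29 mm.
- sample_mid (a point): Centre of the banded grey-brown stone block, 40 (own x) x 30 (own y) x 70 mm (z, upright), about 0.2 kg. It stands loosely on the forceps' plate (25 mm high) between jaw tip and pad, its own x along the forceps' x; its upper 39 mm stand clear above the jaws.
- sample: The same stone block; origin at the centre of its underside.
- tray: The EMPTY one of two equal square black trays, fixed: 78 x 78 mm outside, walls 4 mm thick and 14 mm high, floor 4 mm thick. Origin: centre of its underside.
- tray_full: The other tray, with a short dark stone block in it: leave alone.
- stub: Short dark stone block 42 x 36 x 40 mm standing in the other tray: leave alone.
- jar: Small clear jar with white lid, 40 mm across, 60 mm high: bystander.
- can: Plain metal can, 52 mm across, 75 mm high: bystander.
- white_tile: White ceramic tile 50 x 50 x 10 mm: bystander.
- lens_cap: Black lens cap, 48 mm across, 12 mm high: bystander.
- dish: Small steel dish, 60 mm across, 20 mm high: bystander.
- brush: Brush lying flat, 150 mm long: bystander.
- driver: Screwdriver lying flat, 160 mm long: bystander.
Mind the look-alikes: they are no part of the job. What is shaped like the sample but purple is not meant.

How it is judged:
On the way, in this order (a step that is already met when the one before it is completed fails the run):
1. the stone is held by the locked forceps alone (jaw force over 3 N, no hand on anything) for 1.5 s (contact force between jaw and sample above 3 N and contact force between the fingers and anything else below 0.2 N and value of joint handle above 0.07 rad), for 1.5 s.
2. the ratchet is released and the handle fully open, the stone still standing on the plate (value of joint handle below 0.04 rad and angle between sample's own z axis and vertical below 0.15 rad and horizontal distance between sample and jaw_tip below 0.06 m), for 0.1 s.
At the end, for the whole second after the job is handed in: The stone block stands upright (within 0.1 rad) and at rest on the floor of the empty tray, its centre within 30 mm of the tray's centre and lower than 45 mm, and the forceps' handle is open (below 0.04 rad) (horizontal distance between sample_mid and tray below 0.03 m and height (world z) of sample_mid below 0.045 m and angle between sample's own z axis and vertical below 0.1 rad and linear speed of sample below 0.02 m/s and value of joint handle below 0.04 rad); the robot touches nothing.
It fails at once if the jaws crush the stone (over 15 N) (contact force between jaw and sample above 15 N).
It fails at once if the moving handle is forced (over 25 N) (contact force between the fingers and grip above 25 N).
It fails at once if the stone is tipped over (angle between sample's own z axis and vertical above 0.5 rad).
It fails at once if a bystander is disturbed (moved over 15 mm) (distance of any of stub, jar, can, white_tile, lens_cap, dish, brush, driver from where it was at the start of the episode above 0.015 m).
It also fails if it takes over 67 s, if anything falls off the work surface, if the arm or the gripper's body presses on something with over 40 N, if the wrist force passes 120 N, or if a joint passes its speed limit or range.

## Working session

There is one attempt and no reset: what is moved stays moved. The work goes in short steps, Python scripts to look and compute and a tool call to move; the robot and the scene stay as the last step left them, time stands still between calls to the robot, and variables do not carry over. Pictures are saved under pics/ and viewed, and the job is handed in when it is done.

Besides the shell and the picture viewer there is one more tool, called in YAML: its name, and indented under it one key for each argument. jog_arm: Moves the arm, as the interface text tells. Its arguments: {"type":"object","properties":{"rows":{"type":"array"},"squeeze":{"type":"number"}},"required":["rows"]}

```bash
ls; mkdir -p pics; cat > h.py <<'E'
import numpy as np, cv2
from station import ctrl
def ray(cam,uv):
    m=ctrl.camera_model(cam);K=np.array(m["K"],float);d=np.array(m["dist"],float);T=np.array(m["extrinsics"])
    p=cv2.undistortPoints(np.array(uv,float).reshape(-1,1,2),K,d).reshape(-1,2)
    r=np.c_[p,np.ones(len(p))]
    return T[:3,3], r@T[:3,:3].T
def atz(cam,uv,z):
    o,r=ray(cam,uv); s=(np.asarray(z)-o[2])/r[:,2]; return o+r*s[:,None]
def proj(cam,P):
    m=ctrl.camera_model(cam);K=np.array(m["K"],float);d=np.array(m["dist"],float);T=np.linalg.inv(np.array(m["extrinsics"]))
    rv,_=cv2.Rodrigues(T[:3,:3]); return cv2.projectPoints(np.array(P,float).reshape(-1,1,3),rv,T[:3,3],K,d)[0].reshape(-1,2)
def cloud(cam,dep):
    v,u=np.mgrid[0:480,0:640]; o,r=ray(cam,np.c_[u.ravel(),v.ravel()])
    P=o+r*dep.reshape(-1,1); P[dep.ravel()<=0]=np.nan
    return P.reshape(480,640,3)
def save(n,im): cv2.imwrite(f"pics/{n}.png",cv2.cvtColor(im,cv2.COLOR_RGB2BGR))
E
python3 - <<'E'
from h import *
print(ctrl.get_obs(), ctrl.tcp_to_grasp)
for c in("top","side"):
    im,d=ctrl.camera(c); save(c+"0",im); np.savez(c+"0.npz",im=im,d=d)
    print(ctrl.camera_model(c))
E
```

```text
pics
{'time_s': 0.0, 'qpos': array([ 1.14941437e+00,  3.00486346e-01,  1.52162477e+00, -1.71489908e-05,
        1.32070202e+00, -6.66176617e-02]), 'joint_vel': array([ 0.00030826, -0.00091418, -0.00019375, -0.00179991,  0.00122597,
        0.0008752 ]), 'tau': array([ 2.34013634e-03, -5.31807876e+01, -3.52752793e+01,  7.09980517e-02,
        2.41208839e-02, -1.26974728e-04]), 'ee_pos': array([0.19095336, 0.51548617, 0.20485949]), 'eef_rot': array([-1.62380516,  1.56957574, -1.9785652 ]), 'force': array([-0.53965717, -0.24356951, -0.62880884]), 'moment': array([-0.00183236,  0.01294158,  0.04102159]), 'grip_width': 0.09395096036358577} 0.0188
{'K': array([[438.40085331,   0.        , 316.17153171],
       [  0.        , 438.40085331, 241.81344582],
       [  0.        ,   0.        ,   1.        ]]), 'dist': array([0.02214023, 0.        , 0.        , 0.        , 0.        ]), 'extrinsics': array([[-0.01859946, -0.99723712,  0.07191789,  0.4702699 ],
       [-0.99981923,  0.01883492,  0.00259726, -0.03730538],
       [-0.00394466, -0.07185658, -0.99740717,  1.01740762],
       [ 0.        ,  0.        ,  0.        ,  1.        ]])}
{'K': array([[436.35295316,   0.        , 326.0414345 ],
       [  0.        , 436.35295316, 243.88700212],
       [  0.        ,   0.        ,   1.        ]]), 'dist': array([-0.06882078,  0.        ,  0.        ,  0.        ,  0.        ]), 'extrinsics': array([[ 0.85335419, -0.35101247,  0.3854567 ,  0.24981424],
       [-0.52093259, -0.60304515,  0.60412398, -0.51760443],
       [ 0.02039274, -0.71632869, -0.69746494,  0.65424828],
       [ 0.        ,  0.        ,  0.        ,  1.        ]])}
```

View pics/top0.png

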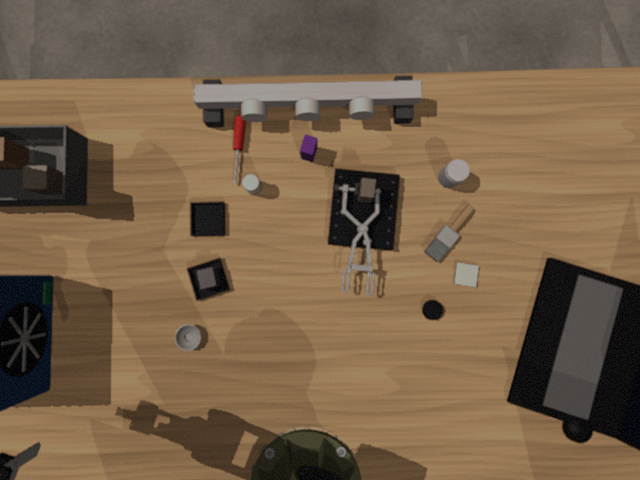

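View pics/side0.png

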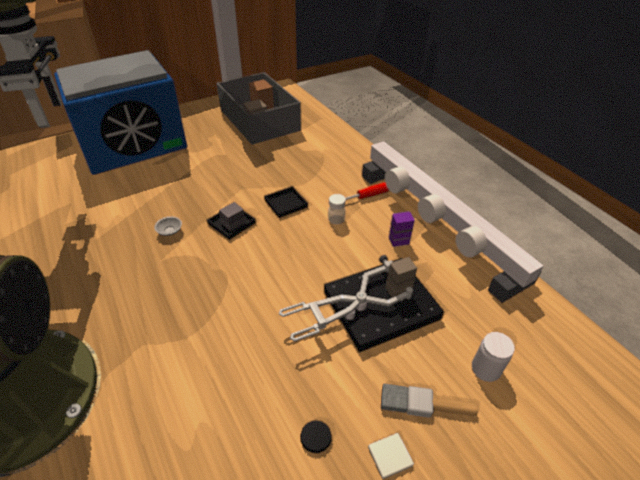

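The top view shows the forceps plate at about (365,210), the grey-brown stone on it at (367,188), and the purple look-alike at (309,148), which I will leave alone. The empty tray is at (208,219) and the full tray at (209,279). I'll enlarge both areas to confirm.

```bash
python3 - <<'E'
from h import *
a=np.load("top0.npz")["im"]; b=np.load("side0.npz")["im"]
A=cv2.resize(a[160:305,310:420],None,fx=4,fy=4,interpolation=cv2.INTER_CUBIC)
B=cv2.resize(b[230:360,265:455],None,fx=4,fy=4,interpolation=cv2.INTER_CUBIC)
C=cv2.resize(a[190:310,175:245],None,fx=4,fy=4,interpolation=cv2.INTER_CUBIC)
g=lambda x:np.clip(x.astype(float)*1.6,0,255).astype(np.uint8)
save("topc",g(A));save("sidec",g(B));save("trayc",g(C))
E
```

```text
(no output)
```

View pics/topc.png

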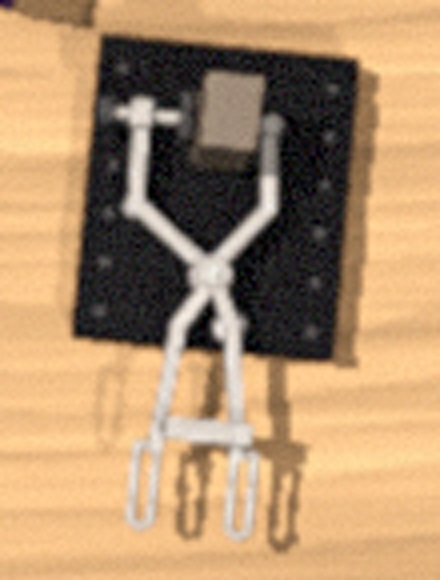

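View pics/sidec.png

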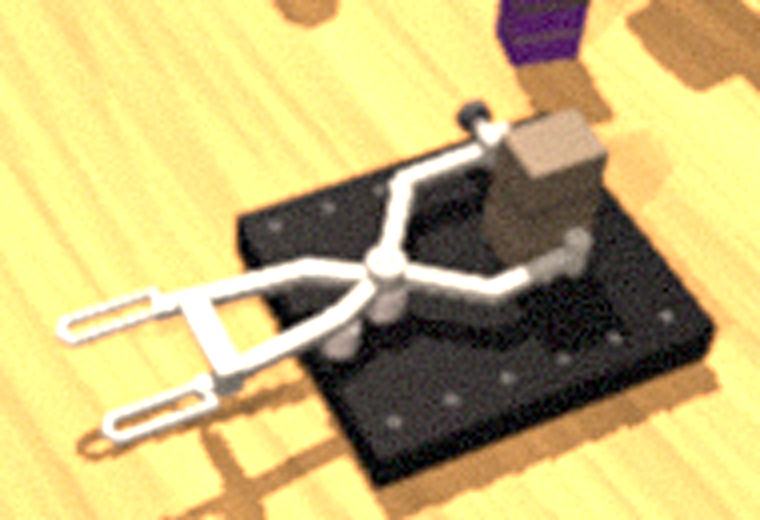

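View pics/trayc.png

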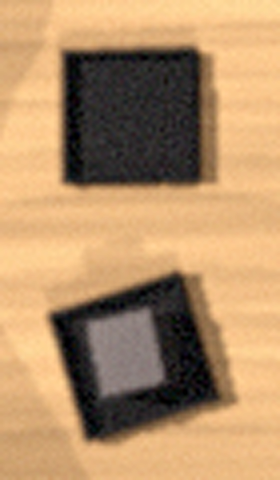

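The crop at (367,188) shows the banded grey-brown block between the pad (left) and the jaw tip (right). The moving loop is the left one, around (345,281). The tray at (208,219) is empty and the one at (209,279) holds the stub. Next I measure these.

```bash
python3 - <<'E'
from h import *
T=np.load("top0.npz");S=np.load("side0.npz")
c=lambda L:np.array(L,float)/4+[310,160]-0.375
pl=atz("top",c([(103,37),(358,60),(333,357),(75,335)]),0.025)
print(pl.round(4)); 
e=lambda i,j:np.linalg.norm(pl[i]-pl[j]);print("sizes",e(0,1),e(2,3),e(1,2),e(0,3))
# plate corners in forceps: TL=(135,75) TR=(135,-75) BR=(-40,-75) BL=(-40,75)
F=np.array([(135,75),(135,-75),(-40,-75),(-40,75)])/1000
def fit(F,W):
    fm,wm=F.mean(0),W.mean(0);H=(F-fm).T@(W-wm);a=np.arctan2(H[0,1]-H[1,0],H[0,0]+H[1,1])
    R=np.array([[np.cos(a),-np.sin(a)],[np.sin(a),np.cos(a)]]);return a,R,wm-R@fm
a,R,t=fit(F,pl[:,:2]);print("yaw",np.degrees(a),"pivot",t, "res",(F@R.T+t-pl[:,:2]).round(4))
pts={"pivot":((210,273),.048),"mloop_far":((140,525),.047),"mloop_near":((147,445),.047),"floop_far":((238,533),.047),"barL":((165,430),.057),"barR":((250,433),.057)}
for k,(p,z) in pts.items():
    w=atz("top",c([p]),z)[0]; print(k,w.round(4),((w[:2]-t)@R*1000).round(1))
blk=atz("top",c([(207,70),(266,74),(258,155),(200,148)]),.095)
print("blk",blk.round(4),((blk[:,:2]-t)@R*1000).round(1), "c",blk.mean(0))
c2=lambda L:np.array(L,float)/4+[175,190]-0.375
tr=atz("top",c2([(64,50),(200,50),(199,184),(63,184)]),.014);print("tray",tr.round(4),tr.mean(0))
for cam,D in(("top",T),("side",S)):
    P=cloud(cam,D["d"]); 
    # depth block top
    m=(P[...,2]>.088)&(P[...,2]<.102)&(np.hypot(P[...,0]-blk[:,0].mean(),P[...,1]-blk[:,1].mean())<.05)
    q=P[m][:,:2].astype(np.float32);print(cam,m.sum(),P[m].mean(0) if m.any() else None,cv2.minAreaRect(q) if m.any() else None)
    m=(P[...,2]>.020)&(P[...,2]<.03)&(np.hypot(P[...,0]-t[0],P[...,1]-t[1])<.2)
    print(m.sum(),np.nanmean(P[m],0),cv2.minAreaRect(P[m][:,:2].astype(np.float32)))
    tc=tr.mean(0); m=(np.hypot(P[...,0]-tc[0],P[...,1]-tc[1])<.065)&(P[...,2]>.009)&(P[...,2]<.02)
    print("tray",m.sum(),cv2.minAreaRect(P[m][:,:2].astype(np.float32)) if m.sum()>5 else 0)
E
```

```text
[[ 0.7088 -0.0819  0.025 ]
 [ 0.6925 -0.2275  0.025 ]
 [ 0.5225 -0.208   0.025 ]
 [ 0.5378 -0.0623  0.025 ]]
sizes 0.14653557869798234 0.146495487523751 0.17107533761340224 0.17217091853940833
yaw -6.386286571348226 pivot [ 0.56818682 -0.13967163] res [[ 0.0019  0.0018]
 [ 0.0015 -0.0017]
 [-0.0024 -0.0017]
 [-0.001   0.0016]]
pivot [ 0.5693 -0.1374  0.048 ] [0.8 2.4]
mloop_far [ 0.4309 -0.0954  0.047 ] [-141.4   28.8]
mloop_near [ 0.4747 -0.1003  0.047 ] [-97.3  28.8]
floop_far [ 0.4255 -0.1491  0.047 ] [-140.7  -25.2]
barL [ 0.4826 -0.1096  0.057 ] [-88.4  20.3]
barR [ 0.4801 -0.156   0.057 ] [-85.7 -26. ]
blk [[ 0.6731 -0.1337  0.095 ]
 [ 0.6703 -0.165   0.095 ]
 [ 0.6269 -0.1596  0.095 ]
 [ 0.6312 -0.1289  0.095 ]] [[103.6  17.6]
 [104.3 -13.9]
 [ 60.5 -13.3]
 [ 61.5  17.7]] c [ 0.65035837 -0.14682672  0.095     ]
tray [[0.6399 0.2533 0.014 ]
 [0.6385 0.1749 0.014 ]
 [0.5608 0.1758 0.014 ]
 [0.5623 0.2538 0.014 ]] [0.60038671 0.21445912 0.014     ]
top 276 [ 0.65042163 -0.14650722  0.09558011] ((0.6511718034744263, -0.14696793258190155), (0.03017941676080227, 0.040330030024051666), 82.54391479492188)
4099 [ 0.60971374 -0.15477232  0.0257724 ] ((0.6159250140190125, -0.1788123995065689), (0.33722811937332153, 0.18813131749629974), 81.10640716552734)
tray 283 ((0.6021248698234558, 0.21539349853992462), (0.07802826166152954, 0.07952701300382614), 0.3814260959625244)
side 325 [ 0.64807731 -0.14737979  0.09308723] ((0.649466872215271, -0.1460454761981964), (0.03112560510635376, 0.040314968675374985), 82.89376068115234)
4363 [ 0.60278477 -0.15929364  0.02352383] ((0.6187764406204224, -0.1775345802307129), (0.334597647190094, 0.19145944714546204), 82.49137115478516)
tray 240 ((0.6018596887588501, 0.2165282964706421), (0.08237293362617493, 0.08009929209947586), 88.91349029541016)
```

```bash
cat >> h.py <<'E'
PIV=np.array([.5685,-.138]); YAW=np.radians(-6.6)
RF=np.array([[np.cos(YAW),-np.sin(YAW)],[np.sin(YAW),np.cos(YAW)]])
def f2w(x,y): return RF@np.array([x,y])/1000+PIV
def w2f(p): return (np.asarray(p)[:2]-PIV)@RF*1000
from scipy.spatial.transform import Rotation as Ro
def st():
    o=ctrl.get_obs(); R=Ro.from_euler('xyz',o['eef_rot']).as_matrix()
    ang=np.degrees(np.arctan2(R[1,1],R[0,1]))
    print("t",round(o['time_s'],2),"pos",o['ee_pos'].round(4),"F-frame",w2f(o['ee_pos']).round(1),"toolY ang",round(ang,2),"xax",R[:,0].round(3),"f",o['force'].round(2),"w",round(o['grip_width'],4),"q",o['qpos'].round(2))
E
python3 - <<'E'
from h import *
st()
print(f2w(-122,58),f2w(-122,35),f2w(85,0))
T=np.load("top0.npz")
P=cloud("top",T["d"])
m=(P[...,2]>.038)&(P[...,2]<.065)&(np.hypot(P[...,0]-.5685,P[...,1]+.138)<.2)
q=P[m]; f=np.array([w2f(p) for p in q])
s=f[:,0]<-96
for lo,hi in((0,60),(-60,0)):
    k=s&(f[:,1]>lo)&(f[:,1]<hi);print(k.sum(),f[k].min(0),f[k].max(0),f[k].mean(0),q[k,2].mean())
k=(f[:,0]>75);print("jaw",[(np.round(a,0).tolist(),round(float(z),3)) for a,z in zip(f[k],q[k,2])][::6])
E
```

```text
t 0.1 pos [0.191  0.5155 0.2049] F-frame [-450.1  605.8] toolY ang 69.67 xax [-0.    -0.001 -1.   ] f [-0.62 -0.45 -0.26] w 0.094 q [ 1.15  0.3   1.52 -0.    1.32 -0.07]
[ 0.45397488 -0.06636205] [ 0.45133132 -0.08920962] [ 0.65293669 -0.14776966]
105 [-144.00351453   18.14218471] [-96.133974    33.98576789] [-119.14078958   26.27408961] 0.047193522699759086
112 [-143.61459203  -35.64267302] [-96.35551886 -19.59182692] [-119.67362038  -27.7302545 ] 0.047258277486796105
jaw [([153.0, 125.0], 0.061), ([150.0, 127.0], 0.054), ([98.0, 22.0], 0.058), ([92.0, 63.0], 0.056), ([96.0, 22.0], 0.058), ([90.0, 63.0], 0.053), ([92.0, 41.0], 0.056), ([87.0, 70.0], 0.055), ([90.0, 56.0], 0.047), ([90.0, 41.0], 0.056), ([84.0, 69.0], 0.057), ([87.0, 56.0], 0.053), ([88.0, 41.0], 0.055), ([89.0, 21.0], 0.056), ([84.0, 60.0], 0.053), ([85.0, 47.0], 0.056), ([87.0, 34.0], 0.051), ([87.0, 21.0], 0.057), ([81.0, 65.0], 0.056), ([82.0, 47.0], 0.058), ([84.0, 34.0], 0.053), ([86.0, 20.0], 0.052), ([80.0, 71.0], 0.045), ([80.0, 47.0], 0.056), ([84.0, 29.0], 0.047), ([87.0, -20.0], 0.053), ([77.0, 66.0], 0.05), ([78.0, 42.0], 0.055), ([85.0, -22.0], 0.055), ([78.0, 46.0], 0.045), ([79.0, 15.0], 0.056), ([75.0, 50.0], 0.045), ([81.0, -23.0], 0.05), ([79.0, -27.0], 0.051), ([75.0, -30.0], 0.048)]
```

jog_arm:
  rows: [0.0131,-0.0291,0,0,0,-3.8,1,0.0131,-0.0291,0,0,0,-3.8,1,0.0131,-0.0291,0,0,0,-3.8,1,0.0131,-0.0291,0,0,0,-3.8,1,0.0131,-0.0291,0,0,0,-3.8,1,0.0131,-0.0291,0,0,0,-3.8,1,0.0131,-0.0291,0,0,0,-3.8,1,0.0131,-0.0291,0,0,0,-3.8,1]
  squeeze: 20

```text
time_s: 0.77
ee_pos: [0.296, 0.2814, 0.2053]
eef_rot: [-1.207, 1.571, -2.096]
force: [1.0, 1.3, -0.7]
grip_width: 0.0442
```

jog_arm:
  rows: [0.0131,-0.0291,0,0,0,-3.8,1,0.0131,-0.0291,0,0,0,-3.8,1,0.0131,-0.0291,0,0,0,-3.8,1,0.0131,-0.0291,0,0,0,-3.8,1,0.0131,-0.0291,0,0,0,-3.8,1,0.0131,-0.0291,0,0,0,-3.8,1,0.0131,-0.0291,0,0,0,-3.8,1,0.0131,-0.0291,0,0,0,-3.8,1]

```text
time_s: 1.43
ee_pos: [0.4009, 0.0485, 0.2054]
eef_rot: [-1.939, 1.571, 2.925]
force: [-0.1, 0.6, 0.3]
grip_width: 0.0006
```

jog_arm:
  rows: [0.0131,-0.0291,-0.02,0,0,-3.8,1,0.0131,-0.0291,-0.03,0,0,-3.8,1,0.0131,-0.0291,-0.03,0,0,-3.8,1,0.0131,-0.0291,-0.02,0,0,-3.8,1,0,0,0,0,0,0,1,0,0,0,0,0,0,1]

```text
time_s: 1.93
ee_pos: [0.4512, -0.0642, 0.1071]
eef_rot: [-1.687, 1.568, 2.913]
force: [-0.1, -0.0, -0.1]
grip_width: 0.0002
```

```bash
python3 -c "
from h import *
st()"
```

```text
t 1.93 pos [ 0.4512 -0.0642  0.1071] F-frame [-125.    59.8] toolY ang -6.44 xax [-0.003  0.001 -1.   ] f [-0.13 -0.   -0.09] w 0.0002 q [-0.22  0.21  1.88  0.    1.05 -0.11]
```

jog_arm:
  rows: [0.002,0,-0.025,0,0,0,1,0,0,-0.025,0,0,0,1,0,0,-0.025,0,0,0,1,0,0,0,0,0,0,1,0,0,0,0,0,0,1]

```text
time_s: 2.35
ee_pos: [0.4536, -0.0627, 0.0339]
eef_rot: [-1.709, 1.57, 2.894]
force: [0.1, 0.1, 0.6]
grip_width: 0.0006
```

jog_arm:
  rows: [-0.0005,-0.004,0,0,0,0,1,-0.0005,-0.004,0,0,0,0,1,-0.0005,-0.004,0,0,0,0,1,0,0,0,0,0,0,1]

```text
time_s: 2.68
ee_pos: [0.4527, -0.0762, 0.0344]
eef_rot: [1.393, 1.569, -0.289]
force: [0.5, -0.4, 0.7]
grip_width: 0.0007
```

```bash
python3 - <<'E'
from h import *
st()
a,_=ctrl.camera("top"); b,_=ctrl.camera("side")
g=lambda x:np.clip(x.astype(float)*1.6,0,255).astype(np.uint8)
A=cv2.resize(a[160:305,310:420],None,fx=4,fy=4,interpolation=cv2.INTER_CUBIC)
B=cv2.resize(b[200:360,225:425],None,fx=3.5,fy=3.5,interpolation=cv2.INTER_CUBIC)
A=cv2.resize(A,(int(A.shape[1]*B.shape[0]/A.shape[0]),B.shape[0]))
B=B[:,:800-A.shape[1]]
save("p1",g(np.hstack([A,B])));
E
```

```text
t 2.68 pos [ 0.4527 -0.0762  0.0344] F-frame [-122.1   48.1] toolY ang -6.35 xax [ 0.002 -0.    -1.   ] f [ 0.5  -0.39  0.68] w 0.0007 q [-0.25  0.33  1.93 -0.    0.88 -0.14]
```

View pics/p1.png

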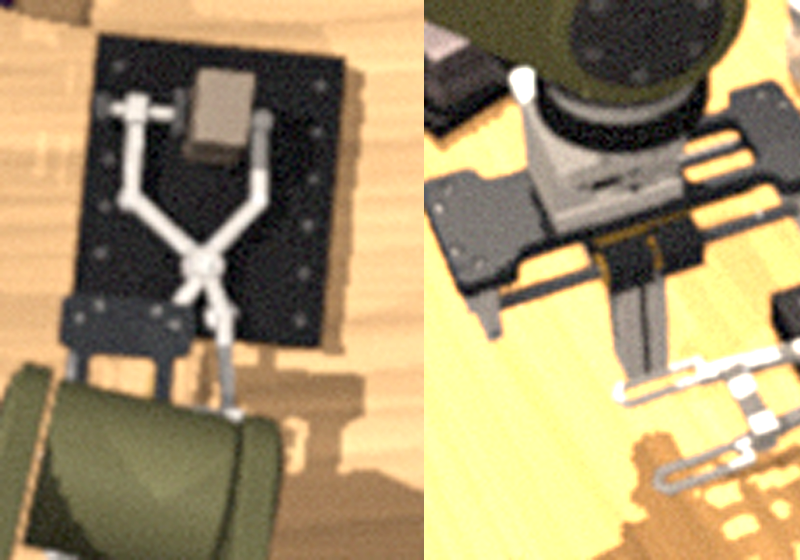

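jog_arm:
  rows: [-0.0002,-0.002,0,0,0,0,1,-0.0002,-0.002,0,0,0,0,1,-0.0002,-0.002,0,0,0,0.5,1,0,0,0,0,0,0,1]

```text
time_s: 3.12
ee_pos: [0.4515, -0.0816, 0.0333]
eef_rot: [-1.906, 1.57, 2.705]
force: [-0.2, 2.1, 0.1]
grip_width: 0.0006
```

jog_arm:
  rows: [-0.0003,-0.002,0,0,0,0.8,1,-0.0002,-0.002,0,0,0,0.8,1,0,0,0,0,0,0,1]

```text
time_s: 3.37
ee_pos: [0.4508, -0.0855, 0.0332]
eef_rot: [-1.973, 1.57, 2.667]
force: [-1.9, 3.0, -0.2]
grip_width: 0.0004
```

jog_arm:
  rows: [-0.0003,-0.002,0,0,0,0.8,1,-0.0002,-0.002,0,0,0,0.8,1,0,0,0,0,0,0,1]

```text
time_s: 3.62
ee_pos: [0.4503, -0.0894, 0.0332]
eef_rot: [-1.989, 1.57, 2.679]
force: [-3.3, 3.7, 0.8]
grip_width: 0.0005
```

```bash
python3 -c "
from h import *
st()"
```

```text
t 3.62 pos [ 0.4503 -0.0894  0.0332] F-frame [-123.    34.7] toolY ang -2.56 xax [-0.001  0.001 -1.   ] f [-3.3   3.71  0.83] w 0.0005 q [-0.28  0.34  1.93  0.    0.88 -0.23]
```

jog_arm:
  rows: [-0.0015,-0.001,0,0,0,0.5,1,-0.0007,-0.001,0,0,0,0.5,1,0,0,0,0,0,0,1]

```text
time_s: 3.87
ee_pos: [0.4488, -0.0916, 0.0335]
eef_rot: [1.488, 1.57, -0.111]
force: [2.1, 2.9, -2.6]
grip_width: 0.0003
```

jog_arm:
  rows: [-0.0005,-0.001,0,0,0,0.5,1,-0.0003,-0.001,0,0,0,0.5,1,0,0,0,0,0,0,1]

```text
time_s: 4.12
ee_pos: [0.4479, -0.0936, 0.0335]
eef_rot: [1.498, 1.57, -0.083]
force: [2.9, 4.5, -0.8]
grip_width: 0.0002
```

jog_arm:
  rows: [-0.0003,-0.001,0,0,0,0.5,1,-0.0003,-0.001,0,0,0,0.5,1,0,0,0,0,0,0,1]

```text
time_s: 4.37
ee_pos: [0.4472, -0.0953, 0.0334]
eef_rot: [2.208, 1.57, 0.644]
force: [2.4, 6.0, -1.4]
grip_width: 0.0007
```

jog_arm:
  rows: [-0.0003,-0.001,0,0,0,0.5,1,-0.0003,-0.001,0,0,0,0.5,1,0,0,0,0,0,0,1]

```text
time_s: 4.62
ee_pos: [0.4466, -0.0973, 0.0334]
eef_rot: [2.732, 1.57, 1.186]
force: [2.8, 5.9, -0.9]
grip_width: 0.0002
```

```bash
python3 -c "
from h import *
st()"
```

```text
t 4.62 pos [ 0.4466 -0.0973  0.0334] F-frame [-125.8   26.5] toolY ang 1.4 xax [ 0.  0. -1.] f [ 2.76  5.94 -0.88] w 0.0002 q [-0.29  0.33  1.93  0.    0.88 -0.32]
```

```bash
cat >> h.py <<'E'
def look(n):
    a,da=ctrl.camera("top"); b,_=ctrl.camera("side")
    np.savez(n+".npz",im=a,d=da,side=b)
    g=lambda x:np.clip(x.astype(float)*1.6,0,255).astype(np.uint8)
    A=cv2.resize(a[165:245,325:405],(400,400),interpolation=cv2.INTER_CUBIC)
    B=cv2.resize(b[240:340,315:415],(400,400),interpolation=cv2.INTER_CUBIC)
    save(n,g(np.hstack([A,B])))
E
python3 -c "
from h import *
look('p2')"
```

```text
(no output)
```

View pics/p2.png

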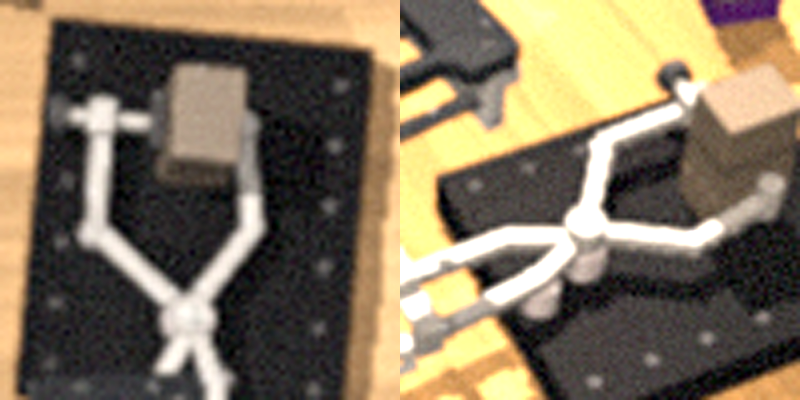

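Jaw tip has come up to the stone (right edge at about (248,125) in the left crop). I'll measure how far the stone has moved toward the pad.

```bash
cat >> h.py <<'E'
def blk(n,show=True):
    D=np.load(n+".npz"); P=cloud("top",D["d"]); C=f2w(85,2)
    m=(P[...,2]>.088)&(P[...,2]<.103)&(np.hypot(P[...,0]-C[0],P[...,1]-C[1])<.04)
    r=cv2.minAreaRect(P[m][:,:2].astype(np.float32))
    print(n,m.sum(),"mean",w2f(P[m].mean(0)).round(2),"rect c",w2f(r[0]).round(2),np.round(r[1],4),round(r[2],1))
E
python3 -c "
from h import *
blk('top0');blk('p2')"
```

```text
top0 276 mean [82.36  0.96] rect c [83.15  0.59] [0.0302 0.0403] 82.5
p2 272 mean [82.32  3.9 ] rect c [82.83  3.65] [0.0301 0.0395] 84.8
```

jog_arm:
  rows: [0.0003,-0.0005,0,0,0,0.2,1,0.0002,-0.0005,0,0,0,0.2,1,0,0,0,0,0,0,1]

```text
time_s: 4.97
ee_pos: [0.4464, -0.0979, 0.0332]
eef_rot: [-2.211, 1.569, 2.532]
force: [-0.5, 8.8, 1.8]
grip_width: 0.0003
```

jog_arm:
  rows: [0,-0.0005,0,0,0,0.2,1,0,-0.0005,0,0,0,0.2,1,0,0,0,0,0,0,1]

```text
time_s: 5.22
ee_pos: [0.4462, -0.0987, 0.0331]
eef_rot: [-2.202, 1.568, 2.548]
force: [-2.9, 9.5, 2.7]
grip_width: 0.0003
```

jog_arm:
  rows: [-0.0001,-0.0005,0,0,0,0.2,1,-0.0001,-0.0005,0,0,0,0.2,1,0,0,0,0,0,0,1]

```text
time_s: 5.47
ee_pos: [0.4459, -0.0996, 0.0331]
eef_rot: [-2.244, 1.568, 2.513]
force: [-1.5, 10.9, 1.7]
grip_width: 0.0003
```

```bash
python3 -c "
from h import *
st();look('p3');blk('p3')"
```

```text
t 5.47 pos [ 0.4459 -0.0996  0.0331] F-frame [-126.2   24. ] toolY ang 2.58 xax [-0.002  0.002 -1.   ] f [-1.55 10.94  1.66] w 0.0003 q [-0.3   0.33  1.93  0.    0.88 -0.35]
p3 275 mean [82.32  4.01] rect c [83.1   3.84] [0.0298 0.0403] 85.2
```

jog_arm:
  rows: [0,0.002,0,0,0,0,1,0,0.003,0,0,0,0,1,0,0.005,0,0,0,0,1,0,0.01,0,0,0,0,1,0,0.01,0,0,0,0,1,0,0,0.005,0,0,0,1]

```text
time_s: 6.07
ee_pos: [0.4462, -0.0688, 0.0379]
eef_rot: [-1.813, 1.569, 2.946]
force: [-0.3, 0.3, 0.9]
grip_width: 0.0004
```

```bash
python3 - <<'E'
from h import *
st();look('p4');blk('p4')
D=np.load('p4.npz')
g=lambda x:np.clip(x.astype(float)*1.6,0,255).astype(np.uint8)
A=cv2.resize(D['im'][160:305,310:420],None,fx=4,fy=4,interpolation=cv2.INTER_CUBIC)
B=cv2.resize(D['side'][230:360,265:370],None,fx=4,fy=4.46,interpolation=cv2.INTER_CUBIC)[:580]
save("p4b",g(np.hstack([A[:580,:380],B[:580,:420]])))
E
```

```text
t 6.07 pos [ 0.4462 -0.0688  0.0379] F-frame [-129.5   54.6] toolY ang 2.64 xax [-0.002  0.    -1.   ] f [-0.28  0.28  0.94] w 0.0004 q [-0.23  0.31  1.95 -0.    0.88 -0.28]
p4 271 mean [82.55  3.88] rect c [83.21  3.54] [0.0303 0.0404] 84.3
```

View pics/p4b.png

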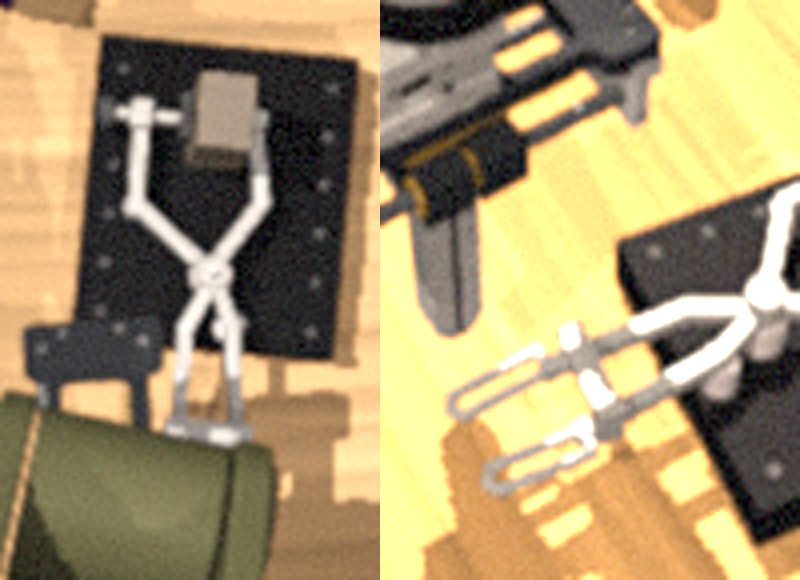

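The handle stays locked and the hand is clear of it. I wait out the two seconds while moving the hand aside so I can measure the loop.

jog_arm:
  rows: [0,0.01,0.01,0,0,0,1,0,0.02,0.01,0,0,0,1,0,0.02,0.01,0,0,0,1,0,0.02,0.01,0,0,0,1,0,0.02,0,0,0,0,1,0,0,0,0,0,0,1,0,0,0,0,0,0,1,0,0,0,0,0,0,1]

```text
time_s: 6.83
ee_pos: [0.4468, 0.0193, 0.0786]
eef_rot: [0.64, 1.571, -0.886]
force: [0.1, -0.6, -0.5]
grip_width: 0.0005
```

jog_arm:
  rows: [0,0,0,0,0,0,1,0,0,0,0,0,0,1,0,0,0,0,0,0,1,0,0,0,0,0,0,1,0,0,0,0,0,0,1,0,0,0,0,0,0,1,0,0,0,0,0,0,1,0,0,0,0,0,0,1]

```text
time_s: 7.5
ee_pos: [0.4468, 0.0196, 0.0784]
eef_rot: [-1.413, 1.571, -2.939]
force: [-0.3, -0.0, -0.4]
grip_width: 0.0004
```

```bash
python3 - <<'E'
from h import *
st();look('p5');blk('p5')
D=np.load('p5.npz')
g=lambda x:np.clip(x.astype(float)*1.6,0,255).astype(np.uint8)
A=cv2.resize(D['im'][160:305,310:420],None,fx=4,fy=4,interpolation=cv2.INTER_CUBIC)
save("p5b",g(A))
P=cloud("top",D["d"])
m=(P[...,2]>.038)&(P[...,2]<.053); f=(P[...,:2]-PIV)@RF*1000
for lo,hi in((-14,40),(-45,-16)):
    k=m&(f[...,0]<-95)&(f[...,0]>-150)&(f[...,1]>lo)&(f[...,1]<hi); q=f[k];print(k.sum(),q.min(0),q.max(0),q.mean(0),P[k][:,2].mean())
    mm,ax=cv2.PCACompute(q.astype(np.float32),None); print(ax)
E
```

```text
t 7.5 pos [0.4468 0.0196 0.0784] F-frame [-139.   142.5] toolY ang 2.58 xax [-0. -0. -1.] f [-0.33 -0.02 -0.41] w 0.0004 q [-0.04  0.23  1.93 -0.    0.98 -0.08]
p5 275 mean [82.32  3.96] rect c [82.82  3.73] [0.0302 0.0399] 84.7
106 [-144.99016153    1.62156667] [-95.98482118  20.56447182] [-121.40959558   11.50796141] 0.04725253514733911
[[ 0.9954666   0.09511104]
 [-0.09511104  0.9954666 ]]
113 [-143.53534543  -35.98679666] [-95.23989285 -19.77076977] [-119.05037539  -27.64084242] 0.047205633854630585
[[ 0.99999344 -0.00362683]
 [ 0.00362683  0.99999344]]
```

View pics/p5b.png

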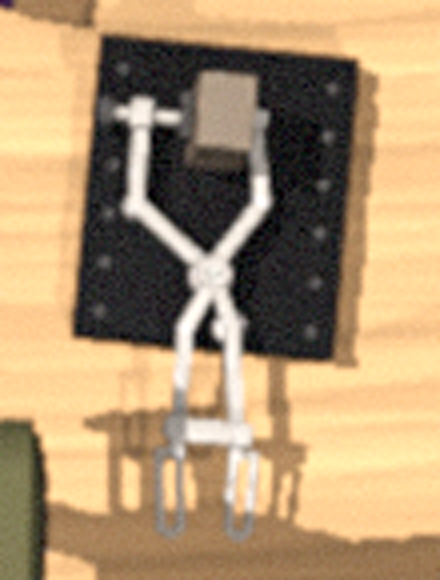

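```bash
cat > ang.py <<'E'
from h import *
def rect(im,z):
    xs=np.arange(-160,120,.5);ys=np.arange(-60,60,.5);X,Y=np.meshgrid(xs,ys)
    W=np.c_[np.c_[X.ravel(),Y.ravel()]@RF.T/1000+PIV,np.full(X.size,z)]
    uv=proj("top",W).astype(np.float32).reshape(X.shape+(2,))
    return cv2.remap(cv2.cvtColor(im,cv2.COLOR_RGB2GRAY).astype(np.float32),uv,None,cv2.INTER_CUBIC),X,Y
def angle(ref,cur,box,z,pv=(0,0)):
    A,X,Y=rect(ref,z);B,_,_=rect(cur,z)
    x0,x1,y0,y1=box;m=(X>x0)&(X<x1)&(Y>y0)&(Y<y1)
    a=A[m];res=[]
    for th in np.arange(-.05,.3,.002):
        c,s=np.cos(th),np.sin(th);x,y=X[m]-pv[0],Y[m]-pv[1]
        xr=c*x-s*y+pv[0];yr=s*x+c*y+pv[1]
        b=cv2.remap(B,((xr+160)*2).astype(np.float32).reshape(-1,1),((yr+60)*2).astype(np.float32).reshape(-1,1),cv2.INTER_LINEAR).ravel()
        res.append((np.corrcoef(a,b)[0,1],th))
    return max(res)
E
python3 - <<'E'
from ang import *
R=np.load("top0.npz")["im"]
for n in("p2","p3","p4","p5"):
    C=np.load(n+".npz")["im"]
    print(n)
    for pv in((0,0),(0.8,0.5)):
        print(" jaw",angle(R,C,(35,96,-40,-16),.046,pv)," elbow",angle(R,C,(15,65,-40,-12),.046,pv)," loop" ,angle(R,C,(-150,-97,14,40),.047,pv) if n=="p5" else "", "near handle",angle(R,C,(-60,-12,5,32),.046,pv),"fixedjaw",angle(R,C,(15,80,14,50),.046,pv))
E
```

```text
p2
 jaw (np.float64(0.9473885810120154), np.float64(0.09600000000000013))  elbow (np.float64(0.9874372261372276), np.float64(0.09600000000000013))  loop  near handle (np.float64(0.4272236198390688), np.float64(0.0620000000000001)) fixedjaw (np.float64(0.99159568117718), np.float64(4.163336342344337e-17))
 jaw (np.float64(0.9466221748184548), np.float64(0.09800000000000013))  elbow (np.float64(0.987145488073907), np.float64(0.09600000000000013))  loop  near handle (np.float64(0.42664201738292834), np.float64(0.060000000000000095)) fixedjaw (np.float64(0.99159568117718), np.float64(4.163336342344337e-17))
p3
 jaw (np.float64(0.9482683323670162), np.float64(0.09600000000000013))  elbow (np.float64(0.9872220122921156), np.float64(0.09600000000000013))  loop  near handle (np.float64(0.44535421129410174), np.float64(0.07800000000000011)) fixedjaw (np.float64(0.991014238984124), np.float64(4.163336342344337e-17))
 jaw (np.float64(0.9476167191619533), np.float64(0.09800000000000013))  elbow (np.float64(0.9870088605608335), np.float64(0.09800000000000013))  loop  near handle (np.float64(0.444
[... 783 characters left out ...]
float64(0.09400000000000013))  elbow (np.float64(0.9866921589336682), np.float64(0.09400000000000013))  loop (np.float64(0.44037629298657793), np.float64(0.18800000000000022)) near handle (np.float64(0.9751297340682584), np.float64(0.12000000000000015)) fixedjaw (np.float64(0.9931589813931871), np.float64(0.0020000000000000434))
 jaw (np.float64(0.9473657227027965), np.float64(0.09600000000000013))  elbow (np.float64(0.986403058619167), np.float64(0.09600000000000013))  loop (np.float64(0.44009363329068785), np.float64(0.18600000000000022)) near handle (np.float64(0.976718013864107), np.float64(0.11800000000000015)) fixedjaw (np.float64(0.9931627710917796), np.float64(0.0020000000000000434))
```

Image registration gives a jaw angle of about 0.095 and a handle angle of about 0.12. That is a spring deflection of about 0.025 rad, so only about one click (~4 N) and the push stopped just short of the next tooth. I'll add one more click to reach two.

jog_arm:
  rows: [0,-0.02,0,0,0,0.5,1,0,-0.03,0,0,0,0.5,1,0,-0.03,-0.01,0,0,0,1,0,-0.01,-0.015,0,0,0,1,0,-0.005,-0.015,0,0,0,1,0,-0.005,-0.005,0,0,0,1,0,-0.004,0,0,0,0,1,0,0,0,0,0,0,1]

```text
time_s: 8.27
ee_pos: [0.447, -0.0848, 0.0337]
eef_rot: [0.491, 1.571, -1.017]
force: [0.4, 0.4, 0.0]
grip_width: 0.0008
```

```bash
python3 -c "
from h import *
st()"
```

```text
t 8.27 pos [ 0.447  -0.0848  0.0337] F-frame [-126.8   38.9] toolY ang 3.56 xax [ 0. -0. -1.] f [0.4  0.44 0.03] w 0.0008 q [-0.27  0.33  1.94 -0.    0.87 -0.33]
```

jog_arm:
  rows: [0,-0.004,0,0,0,-0.9,1,0,-0.004,0,0,0,-0.9,1,0,-0.002,0,0,0,0,1,0,0,0,0,0,0,1]

```text
time_s: 8.6
ee_pos: [0.447, -0.0946, 0.0338]
eef_rot: [1.423, 1.57, -0.117]
force: [-0.7, -0.1, 0.9]
grip_width: 0.0005
```

jog_arm:
  rows: [-0.0002,-0.001,0,0,0,0,1,-0.0002,-0.001,0,0,0,0,1,0,0,0,0,0,0,1]

```text
time_s: 8.85
ee_pos: [0.4465, -0.0962, 0.0335]
eef_rot: [2.346, 1.57, 0.806]
force: [1.6, 5.7, 1.1]
grip_width: 0.0006
```

jog_arm:
  rows: [-0.0002,-0.001,0,0,0,0,1,-0.0002,-0.001,0,0,0,0,1,0,0,0,0,0,0,1]

```text
time_s: 9.1
ee_pos: [0.4461, -0.0979, 0.0334]
eef_rot: [2.852, 1.57, 1.312]
force: [2.5, 7.5, 1.0]
grip_width: 0.0003
```

jog_arm:
  rows: [0.0001,-0.0005,0,0,0,0.2,1,0,-0.0005,0,0,0,0.2,1,0,0,0,0,0,0,1]

```text
time_s: 9.35
ee_pos: [0.4459, -0.0987, 0.0333]
eef_rot: [-2.759, 1.569, 1.991]
force: [0.8, 8.3, 1.9]
grip_width: 0.0007
```

jog_arm:
  rows: [0,-0.0005,0,0,0,0.2,1,0,-0.0005,0,0,0,0.2,1,0,0,0,0,0,0,1]

```text
time_s: 9.6
ee_pos: [0.4457, -0.0995, 0.0332]
eef_rot: [-2.547, 1.569, 2.211]
force: [-0.7, 10.6, 2.2]
grip_width: 0.001
```

```bash
python3 - <<'E'
from ang import *
st();look('p6');R=np.load("top0.npz")["im"];C=np.load("p6.npz")["im"]
print(angle(R,C,(35,96,-40,-16),.046),angle(R,C,(-60,-12,5,32),.046))
E
```

```text
t 9.6 pos [ 0.4457 -0.0995  0.0332] F-frame [-126.4   24.1] toolY ang 2.59 xax [-0.001  0.002 -1.   ] f [-0.66 10.55  2.16] w 0.001 q [-0.3   0.33  1.93  0.    0.88 -0.35]
(np.float64(0.9475657934344696), np.float64(0.09600000000000013)) (np.float64(0.45242275857999864), np.float64(0.08400000000000012))
```

jog_arm:
  rows: [0,-0.0006,0,0,0,0.2,1,0,0,0,0,0,0,1]

```text
time_s: 9.87
ee_pos: [0.4455, -0.1, 0.0331]
eef_rot: [-2.447, 1.568, 2.314]
force: [-1.3, 10.6, 2.7]
grip_width: 0.0
```

jog_arm:
  rows: [0,-0.0006,0,0,0,0.2,1,0,0,0,0,0,0,1]

```text
time_s: 10.03
ee_pos: [0.4454, -0.1005, 0.033]
eef_rot: [-2.421, 1.568, 2.344]
force: [-0.7, 11.2, 1.8]
grip_width: 0.0001
```

jog_arm:
  rows: [0,-0.0006,0,0,0,0.2,1,0,0,0,0,0,0,1]

```text
time_s: 10.2
ee_pos: [0.4453, -0.101, 0.033]
eef_rot: [-2.393, 1.568, 2.375]
force: [-1.6, 11.4, 2.1]
grip_width: 0.0008
```

Now back off and check.

jog_arm:
  rows: [0,0.002,0,0,0,0,1,0,0.003,0,0,0,0,1,0,0.01,0,0,0,0,1,0,0.02,0.01,0,0,0,1,0,0.03,0.02,0,0,0,1,0,0.03,0.01,0,0,0,1,0,0.02,0,0,0,0,1,0,0,0,0,0,0,1]

```text
time_s: 10.87
ee_pos: [0.446, 0.0156, 0.0739]
eef_rot: [1.412, 1.57, -0.101]
force: [-0.4, -0.7, -0.7]
grip_width: 0.0005
```

```bash
cat > chk.py <<'E'
from ang import *
import sys
n=sys.argv[1];st();look(n);blk(n);R=np.load("top0.npz")["im"];C=np.load(n+".npz")["im"]
print(angle(R,C,(35,96,-40,-16),.046),angle(R,C,(-60,-12,5,32),.046))
P=cloud("top",np.load(n+".npz")["d"])
m=(P[...,2]>.034)&(P[...,2]<.053); f=(P[...,:2]-PIV)@RF*1000
for lo,hi in((-14,40),(-45,-16)):
    k=m&(f[...,0]<-95)&(f[...,0]>-150)&(f[...,1]>lo)&(f[...,1]<hi); q=f[k];print(k.sum(),q.min(0),q.max(0),q.mean(0),P[k][:,2].mean())
E
python3 chk.py p7
```

```text
t 10.87 pos [0.446  0.0156 0.0739] F-frame [-139.3  138.5] toolY ang 3.33 xax [ 0.001 -0.    -1.   ] f [-0.35 -0.7  -0.73] w 0.0005 q [-0.05  0.24  1.94 -0.    0.96 -0.11]
p7 275 mean [82.36  3.91] rect c [83.19  3.63] [0.0301 0.0402] 84.7
(np.float64(0.9457514433562073), np.float64(0.09400000000000013)) (np.float64(0.9750024340403335), np.float64(0.11800000000000015))
107 [-144.89968468    1.50365181] [-95.98245821  20.62027027] [-120.99304014   11.77225424] 0.04745206958726491
111 [-143.56633551  -35.91170383] [-95.21628414 -19.97405186] [-119.82332334  -27.6537786 ] 0.04735366485801235
```

No extra click was kept: the handle still reads about 0.119. During the push Fz on the tool was +2 N, so friction from the finger was holding the loop down, out of the teeth. I'll push again and lift slightly at the end of the stroke so the loop rises into the teeth before I let go.

jog_arm:
  rows: [0,-0.02,0,0,0,0,1,0,-0.03,0,0,0,0,1,0,-0.03,-0.01,0,0,0,1,0,-0.01,-0.02,0,0,0,1,0,-0.008,-0.012,0,0,0,1,0,-0.006,-0.002,0,0,0,1,0,-0.005,0,0,0,-0.5,1,0,0,0,0,0,0,1]

```text
time_s: 11.63
ee_pos: [0.4451, -0.0965, 0.0291]
eef_rot: [-2.132, 1.568, 2.625]
force: [-2.1, 6.8, -4.6]
grip_width: 0.0005
```

jog_arm:
  rows: [-0.0002,-0.001,0,0,0,0,1,-0.0002,-0.001,0,0,0,0,1,-0.0002,-0.001,0,0,0,0,1,0,0,0,0,0,0,1]

```text
time_s: 11.97
ee_pos: [0.4447, -0.0984, 0.0294]
eef_rot: [-2.377, 1.568, 2.382]
force: [-0.9, 9.8, -6.2]
grip_width: 0.0005
```

jog_arm:
  rows: [-0.0001,-0.001,0,0,0,0,1,-0.0001,-0.001,0,0,0,0,1,0,0,0,0,0,0,1]

```text
time_s: 12.22
ee_pos: [0.4443, -0.1001, 0.0293]
eef_rot: [-2.367, 1.567, 2.392]
force: [-2.7, 11.9, -5.2]
grip_width: 0.0005
```

```bash
python3 -c "
from h import *
st()"
```

```text
t 12.22 pos [ 0.4443 -0.1001  0.0293] F-frame [-127.7   23.4] toolY ang 2.65 xax [-0.002  0.002 -1.   ] f [-2.71 11.89 -5.17] w 0.0005 q [-0.3   0.34  1.94  0.    0.87 -0.35]
```

jog_arm:
  rows: [0.0002,-0.0006,0,0,0,0,1,0,0,0,0,0,0,1]

```text
time_s: 12.38
ee_pos: [0.4443, -0.1005, 0.0292]
eef_rot: [-2.301, 1.567, 2.457]
force: [-4.9, 12.5, -3.9]
grip_width: 0.0004
```

jog_arm:
  rows: [0.0002,-0.0005,0,0,0,0,1,0,0,0,0,0,0,1]

```text
time_s: 12.55
ee_pos: [0.4442, -0.1009, 0.0291]
eef_rot: [-2.253, 1.566, 2.505]
force: [-5.4, 12.5, -3.6]
grip_width: 0.0006
```

jog_arm:
  rows: [-0.0005,0,0.001,0,0,0,1,-0.0005,0,0.001,0,0,0,1,0,0,0.001,0,0,0,1,0,0,0,0,0,0,1]

```text
time_s: 12.88
ee_pos: [0.4437, -0.1009, 0.0322]
eef_rot: [-2.426, 1.567, 2.332]
force: [-0.2, 12.1, -9.6]
grip_width: 0.0005
```

```bash
python3 chk.py p8
```

```text
t 12.88 pos [ 0.4437 -0.1009  0.0322] F-frame [-128.2   22.5] toolY ang 2.66 xax [-0.002  0.003 -1.   ] f [-0.19 12.14 -9.63] w 0.0005 q [-0.31  0.33  1.94  0.    0.87 -0.35]
p8 271 mean [82.36  3.89] rect c [82.82  3.78] [0.0299 0.0402] 84.8
(np.float64(0.948377075383145), np.float64(0.09800000000000013)) (np.float64(0.4345319801138696), np.float64(0.11200000000000014))Traceback (most recent call last):
  File "chk.py", line 8, in <module>
    k=m&(f[...,0]<-95)&(f[...,0]>-150)&(f[...,1]>lo)&(f[...,1]<hi); q=f[k];print(k.sum(),q.min(0),q.max(0),q.mean(0),P[k][:,2].mean())
                                                                                         ~~~~~^^^
    return umr_minimum(a, axis, None, out, keepdims, initial, where)
ValueError: zero-size array to reduction operation minimum which has no identity
```

View pics/p8.png

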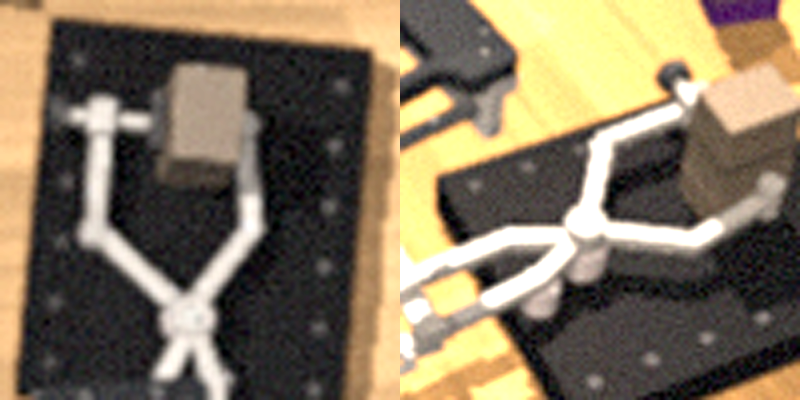

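jog_arm:
  rows: [0,0.001,0,0,0,0,1,0,0.001,0,0,0,0,1,0,0.002,0,0,0,0,1,0,0.01,0.005,0,0,0,1,0,0.03,0.02,0,0,0,1,0,0.03,0.02,0,0,0,1,0,0.03,0,0,0,0,1,0,0,0,0,0,0,1]

```text
time_s: 13.65
ee_pos: [0.4454, 0.0052, 0.0796]
eef_rot: [1.524, 1.567, 0.002]
force: [0.4, -0.8, -0.9]
grip_width: 0.0005
```

```bash
python3 chk.py p9
```

```text
t 13.65 pos [0.4454 0.0052 0.0796] F-frame [-138.8  128.1] toolY ang 2.82 xax [ 0.004  0.    -1.   ] f [ 0.44 -0.8  -0.89] w 0.0005 q [-0.07  0.23  1.94  0.    0.97 -0.12]
p9 272 mean [82.49  3.95] rect c [82.96  3.42] [0.0305 0.0399] 84.0
(np.float64(0.9476196321793002), np.float64(0.09400000000000013)) (np.float64(0.9751131432616266), np.float64(0.12000000000000015))
110 [-144.86641227    1.61360993] [-96.02251521  20.92952363] [-121.28659756   11.61800819] 0.047476236399331184
115 [-143.46633698  -36.06324881] [-95.04636425 -19.64117535] [-119.0319544   -27.61840903] 0.04720513601236897
```

Still at 0.120. I'll compare the side views of pushed (p8) and released (p9) to see how far the handle really moved.

```bash
python3 - <<'E'
from h import *
g=lambda x:np.clip(x.astype(float)*1.6,0,255).astype(np.uint8)
o=[]
for n in("p8","p9"):
    b=np.load(n+".npz")["side"]; o.append(cv2.resize(b[265:365,265:365],(400,400),interpolation=cv2.INTER_CUBIC))
save("cmp",g(np.hstack(o)))
E
```

```text
(no output)
```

View pics/cmp.png

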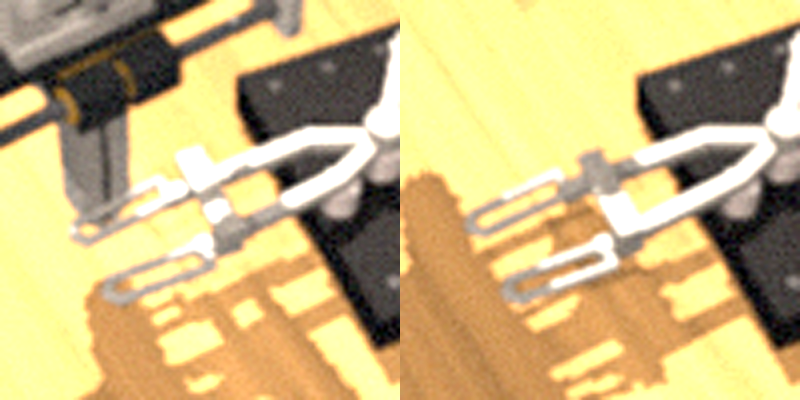

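```bash
python3 - <<'E'
from h import *
for p in((85,232),(74,224),(109,293)):
    uv=np.array([p],float)/4+[265,265]-.375
    print([w2f(atz("side",uv,z)[0]).round(1).tolist() for z in(.0445,.042)])
# side registration of far-end loop region: rectify z=.0445 plane, find angle diff about pivot
xs=np.arange(-160,-90,.5);ys=np.arange(-45,45,.5);X,Y=np.meshgrid(xs,ys)
def rec(im):
    W=np.c_[np.c_[X.ravel(),Y.ravel()]@RF.T/1000+PIV,np.full(X.size,.0445)]
    uv=proj("side",W).astype(np.float32).reshape(X.shape+(2,))
    return cv2.remap(im,uv,None,cv2.INTER_CUBIC)
g=lambda x:np.clip(x.astype(float)*1.6,0,255).astype(np.uint8)
o=[]
for n in("p3","p6","p8","p9"):
    o.append(cv2.resize(rec(np.load(n+".npz")["side"])[::-1],None,fx=2.7,fy=2.7))
o=np.vstack([np.hstack(o[:2]),np.hstack(o[2:])]); 
o=g(o)
save("rec",cv2.resize(o,None,fx=.6,fy=.6) if o.shape[0]>1000 else o); print(o.shape)
E
```

```text
[[-141.2, 3.7], [-140.6, 5.4]]
[[-144.0, 9.4], [-143.4, 11.1]]
[[-143.2, -28.7], [-142.6, -27.2]]
(972, 756, 3)
```

```bash
python3 -c "
import cv2;a=cv2.imread('pics/rec.png');s=min(800/a.shape[1],600/a.shape[0],1);cv2.imwrite('pics/rec2.png',cv2.resize(a,None,fx=s,fy=s));print(a.shape,s)"
```

```text
(972, 756, 3) 0.6172839506172839
```

View pics/rec2.png

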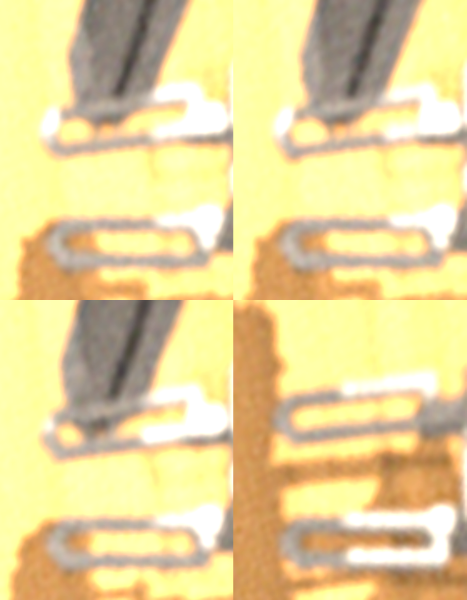

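jog_arm:
  rows: [0,-0.02,0,0,0,0,1,0,-0.03,-0.01,0,0,0,1,0,-0.02,-0.02,0,0,0,1,0,-0.012,-0.015,0,0,0,1,0,-0.008,0,0,0,0,1,0,0,0,0,0,0,1,0,0,0,0,0,0,1]

```text
time_s: 14.33
ee_pos: [0.445, -0.0888, 0.0332]
eef_rot: [1.215, 1.57, -0.31]
force: [0.0, -0.9, 0.4]
grip_width: 0.0007
```

jog_arm:
  rows: [0,-0.002,0,0,0,0,1,-0.0001,-0.001,0,0,0,0,1,0,0,0,0,0,0,1]

```text
time_s: 14.58
ee_pos: [0.4449, -0.0911, 0.033]
eef_rot: [1.205, 1.57, -0.319]
force: [0.3, -0.5, -0.7]
grip_width: -0.0002
```

```bash
python3 -c "
from h import *
st()"
```

```text
t 14.58 pos [ 0.4449 -0.0911  0.033 ] F-frame [-128.1   32.4] toolY ang 2.71 xax [ 0.001 -0.    -1.   ] f [ 0.25 -0.54 -0.69] w -0.0002 q [-0.28  0.33  1.94 -0.    0.87 -0.33]
```

jog_arm:
  rows: [0,-0.002,0,0,0,0,1,0,-0.002,0,0,0,0,1,-0.0001,-0.001,0,0,0,0,1,0,0,0,0,0,0,1]

```text
time_s: 14.92
ee_pos: [0.4444, -0.0961, 0.0324]
eef_rot: [-2.75, 1.57, 2.009]
force: [-0.1, 4.8, 1.0]
grip_width: 0.0006
```

jog_arm:
  rows: [-0.0001,-0.001,0.0002,0,0,0,1,-0.0001,-0.001,0.0002,0,0,0,1,0,0,0,0,0,0,1]

```text
time_s: 15.17
ee_pos: [0.444, -0.0978, 0.0325]
eef_rot: [-2.585, 1.569, 2.173]
force: [0.0, 7.2, -1.3]
grip_width: 0.0007
```

jog_arm:
  rows: [-0.0001,-0.001,0.0002,0,0,0,1,-0.0001,-0.001,0.0002,0,0,0,1,0,0,0,0,0,0,1]

```text
time_s: 15.42
ee_pos: [0.4436, -0.0995, 0.0327]
eef_rot: [-2.521, 1.569, 2.237]
force: [-0.4, 9.5, -2.2]
grip_width: 0.0001
```

jog_arm:
  rows: [-0.0001,-0.0007,0.0002,0,0,0,1,0,0,0,0,0,0,1]

```text
time_s: 15.58
ee_pos: [0.4435, -0.1001, 0.0329]
eef_rot: [-2.523, 1.568, 2.236]
force: [1.4, 9.6, -2.6]
grip_width: 0.0008
```

jog_arm:
  rows: [0,-0.0007,0.0001,0,0,0,1,0,0,0,0,0,0,1]

```text
time_s: 15.75
ee_pos: [0.4434, -0.1006, 0.0329]
eef_rot: [-2.471, 1.568, 2.288]
force: [0.8, 11.6, -3.2]
grip_width: 0.0006
```

jog_arm:
  rows: [0,-0.0007,0.0001,0,0,0,1,0,0,0,0,0,0,1]

```text
time_s: 15.92
ee_pos: [0.4432, -0.1012, 0.0329]
eef_rot: [-2.438, 1.568, 2.321]
force: [-0.5, 11.8, -3.5]
grip_width: 0.0004
```

jog_arm:
  rows: [0,-0.0005,0.0001,0,0,0,1,0,0,0,0,0,0,1]

```text
time_s: 16.08
ee_pos: [0.4432, -0.1017, 0.033]
eef_rot: [-2.383, 1.568, 2.376]
force: [0.0, 11.3, -3.1]
grip_width: 0.0004
```

jog_arm:
  rows: [0,0.001,0,0,0,0,1,0,0,0,0,0,0,1]

```text
time_s: 16.25
ee_pos: [0.4434, -0.1009, 0.0331]
eef_rot: [-2.388, 1.568, 2.371]
force: [-0.6, 8.1, -3.1]
grip_width: 0.0005
```

jog_arm:
  rows: [0,0.001,0,0,0,0,1,0,0,0,0,0,0,1]

```text
time_s: 16.42
ee_pos: [0.4435, -0.1001, 0.0331]
eef_rot: [-2.322, 1.569, 2.438]
force: [0.5, 6.5, -3.7]
grip_width: 0.0003
```

jog_arm:
  rows: [0,0.001,0,0,0,0,1,0,0,0,0,0,0,1]

```text
time_s: 16.58
ee_pos: [0.4436, -0.0995, 0.0333]
eef_rot: [-2.152, 1.57, 2.607]
force: [-0.8, 3.5, -3.8]
grip_width: 0.0003
```

jog_arm:
  rows: [0,0.001,0,0,0,0,1,0,0,0,0,0,0,1]

```text
time_s: 16.75
ee_pos: [0.4439, -0.0989, 0.0336]
eef_rot: [-1.388, 1.57, -2.912]
force: [-1.6, 2.0, -2.5]
grip_width: 0.0007
```

jog_arm:
  rows: [0,0.001,0,0,0,0,1,0,0.002,0,0,0,0,1,0,0.01,0,0,0,0,1,0,0.02,0.01,0,0,0,1,0,0.03,0.02,0,0,0,1,0,0.03,0.01,0,0,0,1,0,0.02,0,0,0,0,1,0,0,0,0,0,0,1]

```text
time_s: 17.42
ee_pos: [0.4442, 0.0172, 0.0745]
eef_rot: [1.58, 1.569, 0.058]
force: [-1.0, 0.0, -0.1]
grip_width: 0.0004
```

```bash
python3 chk.py p10
```

```text
t 17.42 pos [0.4442 0.0172 0.0745] F-frame [-141.3  139.9] toolY ang 2.83 xax [ 0.002  0.    -1.   ] f [-1.01  0.02 -0.15] w 0.0004 q [-0.04  0.23  1.94  0.    0.96 -0.09]
p10 273 mean [82.41  4.01] rect c [83.08  3.67] [0.0301 0.0405] 84.5
(np.float64(0.945901013563806), np.float64(0.09800000000000013)) (np.float64(0.9707320646136768), np.float64(0.13600000000000018))
116 [-146.43596384   -0.68971172] [-95.78800095  18.76481633] [-120.66962233    8.91580712] 0.04742862499372165
115 [-143.49156665  -35.97534602] [-95.01948179 -19.69971475] [-119.03137649  -27.61944764] 0.047181840990854956
```

Locked now at about 0.14 rad: deflection 0.045 rad, about 7 N, two clicks, with the stone still upright. I hover above the loop without touching while the two seconds run.

jog_arm:
  rows: [0.0009,-0.01,0,0,0,0,1,0.001,-0.02,0,0,0,0,1,0.001,-0.02,0,0,0,0,1,0.001,-0.02,0,0,0,0,1,0.001,-0.02,0,0,0,0,1,0.001,-0.02,0,0,0,-0.5,1,0,-0.0159,0,0,0,-0.5,1,0,0,0,0,0,0,1]

```text
time_s: 18.18
ee_pos: [0.4495, -0.1153, 0.0734]
eef_rot: [-0.373, 1.57, -1.918]
force: [-0.5, 0.9, 0.0]
grip_width: 0.0003
```

jog_arm:
  rows: [0,0,0,0,0,0,1,0,0,0,0,0,0,1,0,0,0,0,0,0,1,0,0,0,0,0,0,1,0,0,0,0,0,0,1,0,0,0,0,0,0,1,0,0,0,0,0,0,1,0,0,0,0,0,0,1]

```text
time_s: 18.85
ee_pos: [0.4499, -0.1117, 0.0737]
eef_rot: [-0.347, 1.571, -1.889]
force: [-1.1, -0.4, 0.2]
grip_width: 0.0004
```

jog_arm:
  rows: [0,0,0,0,0,0,1,0,0,0,0,0,0,1,0,0,0,0,0,0,1,0,0,0,0,0,0,1,0,0,0,0,0,0,1,0,0,0,0,0,0,1,0,0,0,0,0,0,1,0,0,0,0,0,0,1]

```text
time_s: 19.52
ee_pos: [0.4499, -0.1118, 0.0737]
eef_rot: [-2.903, 1.571, 1.839]
force: [0.0, -0.6, 0.0]
grip_width: 0.0007
```

```bash
python3 - <<'E'
from h import *
st(); look('p11');blk('p11')
g=lambda x:np.clip(x.astype(float)*1.6,0,255).astype(np.uint8)
b=np.load("p11.npz")["side"]; save("p11s",g(cv2.resize(b[230:370,255:395],(560,560),interpolation=cv2.INTER_CUBIC)))
E
```

```text
t 19.52 pos [ 0.4499 -0.1118  0.0737] F-frame [-120.8   12.4] toolY ang 1.67 xax [-0.  0. -1.] f [ 0.01 -0.57  0.03] w 0.0007 q [-0.32  0.27  1.89  0.    0.97 -0.35]
p11 270 mean [82.64  4.11] rect c [82.98  3.68] [0.03   0.0404] 84.4
```

View pics/p11s.png

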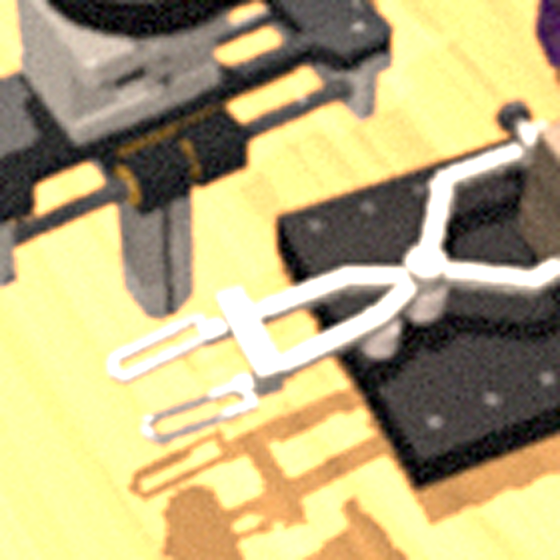

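jog_arm:
  rows: [0,0.0035,-0.008,0,0,0,1,0,0,-0.008,0,0,0,1,0,0,-0.007,0,0,0,1,0,0,0,0,0,0,1]

```text
time_s: 19.95
ee_pos: [0.449, -0.108, 0.0488]
eef_rot: [-1.907, 1.568, 2.835]
force: [-0.1, -1.1, -0.4]
grip_width: 0.0004
```

jog_arm:
  rows: [0,0,-0.002,0,0,0,1,0,0,-0.002,0,0,0,1,0,0,-0.001,0,0,0,1,0,0,0,0,0,0,1]

```text
time_s: 20.28
ee_pos: [0.45, -0.1084, 0.0459]
eef_rot: [1.259, 1.571, -0.283]
force: [-2.8, 0.5, 5.1]
grip_width: 0.0003
```

```bash
python3 -c "
from h import *
st()"
```

```text
t 20.28 pos [ 0.45   -0.1084  0.0459] F-frame [-121.1   15.8] toolY ang 1.67 xax [ 0. -0. -1.] f [-2.76  0.49  5.07] w 0.0003 q [-0.32  0.32  1.91  0.    0.91 -0.34]
```

jog_arm:
  rows: [0,0,-0.0015,0,0,0,1,0,0,-0.0015,0,0,0,1,0,0,0,0,0,0,1]

```text
time_s: 20.53
ee_pos: [0.4501, -0.1084, 0.0428]
eef_rot: [1.377, 1.57, -0.164]
force: [0.0, 1.7, 4.3]
grip_width: 0.0004
```

jog_arm:
  rows: [0,0,-0.0015,0,0,0,1,0,0,-0.001,0,0,0,1,0,0,0,0,0,0,1]

```text
time_s: 20.78
ee_pos: [0.4501, -0.1084, 0.0402]
eef_rot: [1.27, 1.57, -0.272]
force: [0.3, 0.8, 5.1]
grip_width: 0.0004
```

jog_arm:
  rows: [0,0,-0.001,0,0,0,1,0.0004,0.002,0,0,0,0,1,0.0004,0.002,0,0,0,0,1,0,0,0,0,0,0,1]

```text
time_s: 21.12
ee_pos: [0.4511, -0.1043, 0.0394]
eef_rot: [1.259, 1.57, -0.282]
force: [1.2, 1.0, 5.3]
grip_width: 0.0006
```

jog_arm:
  rows: [0.0004,0.002,0,0,0,-0.9,1,0.0004,0.002,0,0,0,-0.9,1,0.0004,0.002,0,0,0,-0.9,1,0,0,0,0,0,0,1]

```text
time_s: 21.45
ee_pos: [0.4527, -0.0984, 0.0396]
eef_rot: [1.27, 1.569, -0.32]
force: [2.7, -0.1, 5.1]
grip_width: 0.0004
```

```bash
python3 - <<'E'
from ang import *
st(); look('p12');blk('p12');R=np.load("top0.npz")["im"];C=np.load("p12.npz")["im"]
print(angle(R,C,(35,96,-40,-16),.046),angle(R,C,(-45,-12,5,32),.046))
g=lambda x:np.clip(x.astype(float)*1.6,0,255).astype(np.uint8)
b=np.load("p12.npz")["side"]; save("p12s",g(cv2.resize(b[250:370,255:415],(800,600),interpolation=cv2.INTER_CUBIC)))
E
```

```text
t 21.45 pos [ 0.4527 -0.0984  0.0396] F-frame [-119.6   26. ] toolY ang -1.08 xax [ 0.002 -0.001 -1.   ] f [ 2.69 -0.08  5.13] w 0.0004 q [-0.29  0.33  1.92 -0.    0.89 -0.27]
p12 270 mean [82.43  3.8 ] rect c [83.15  3.86] [0.0303 0.0406] 84.4
(np.float64(0.9734474079964102), np.float64(0.004000000000000045)) (np.float64(0.4628608749245839), np.float64(-0.05))
```

View pics/p12s.png

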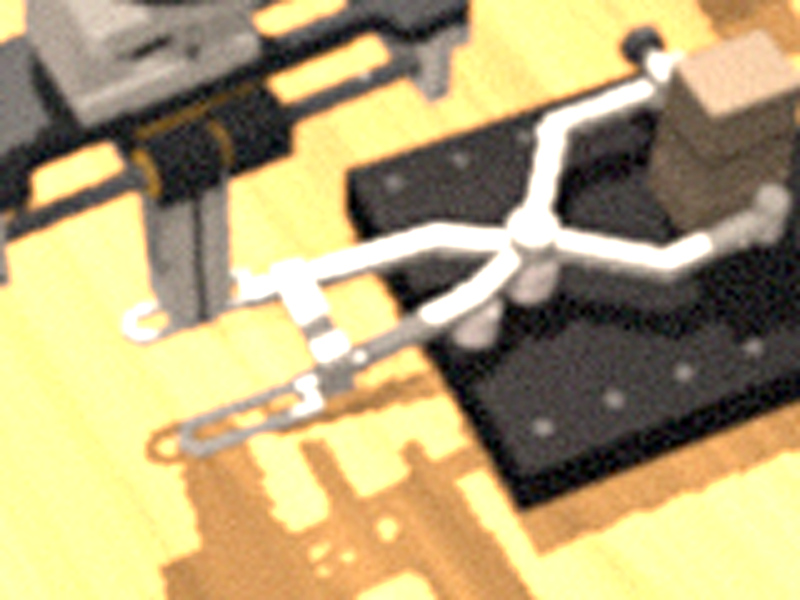

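jog_arm:
  rows: [0.0003,0.002,0,0,0,-0.9,1,0.0003,0.002,0,0,0,-0.9,1,0,0,0.005,0,0,0,1,0,0,0.01,0,0,0,1,0,0,0.03,0,0,0,1,0,0,0.04,0,0,0,1,0,0,0,0,0,0,1]

```text
time_s: 22.13
ee_pos: [0.4547, -0.0949, 0.1307]
eef_rot: [1.361, 1.563, -0.259]
force: [0.4, -0.2, 0.9]
grip_width: 0.0006
```

```bash
python3 - <<'E'
from ang import *
st(); look('p13');blk('p13');R=np.load("top0.npz")["im"];C=np.load("p13.npz")["im"]
print(angle(R,C,(35,96,-40,-16),.046),angle(R,C,(-45,-12,5,32),.046))
g=lambda x:np.clip(x.astype(float)*1.6,0,255).astype(np.uint8)
b=np.load("p13.npz")["side"]; save("p13s",g(cv2.resize(b[250:370,255:415],(800,600),interpolation=cv2.INTER_CUBIC)))
E
```

```text
t 22.13 pos [ 0.4547 -0.0949  0.1307] F-frame [-118.    29.7] toolY ang -2.79 xax [ 0.008 -0.002 -1.   ] f [ 0.36 -0.2   0.94] w 0.0006 q [-0.28  0.19  1.85  0.    1.1  -0.24]
p13 274 mean [82.28  3.87] rect c [82.99  3.72] [0.0299 0.0401] 84.6
(np.float64(0.9735802264279313), np.float64(0.004000000000000045)) (np.float64(0.14259348177516692), np.float64(0.14400000000000018))
```

View pics/p13s.png

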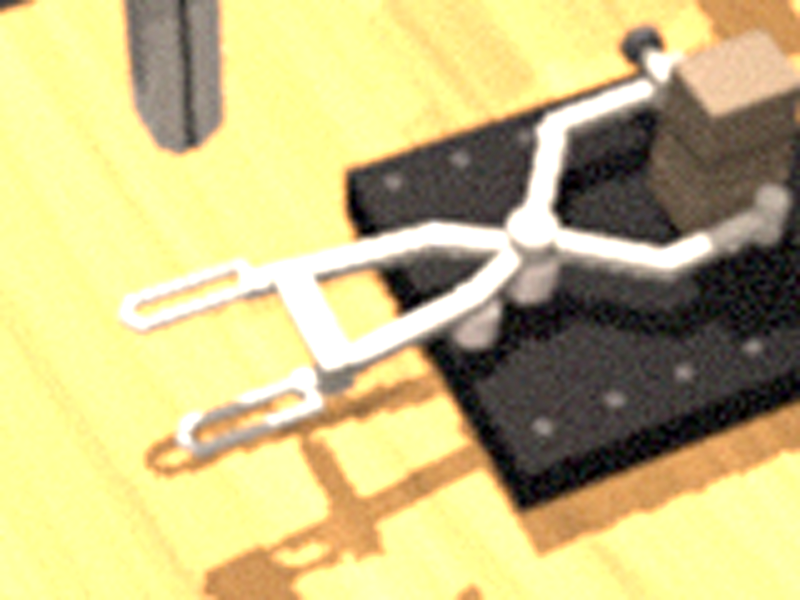

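View pics/p13.png

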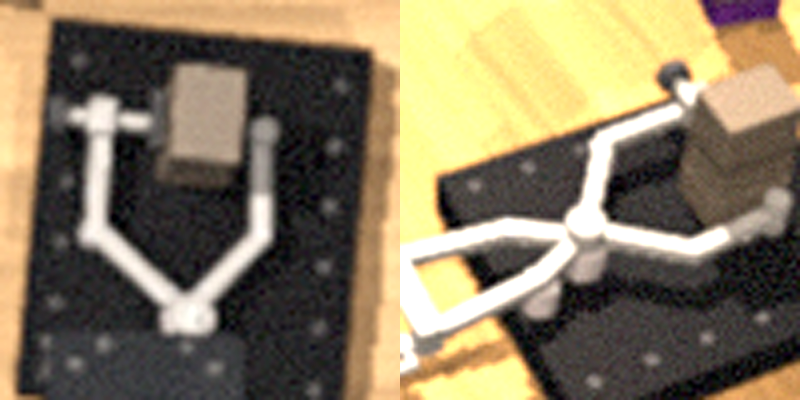

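The forceps are fully open and the stone stands on the plate, top at (207,110) in the left crop. Next I grip the stone across its own x, above the jaws.

jog_arm:
  rows: [0.025,-0.0061,0,0,0,-0.5,0.2,0.025,-0.0061,0,0,0,-0.5,0.2,0.025,-0.0061,0,0,0,-0.5,0.2,0.025,-0.0061,0,0,0,-0.5,0.2,0.025,-0.0061,0,0,0,-0.5,0.2,0.025,-0.0061,0,0,0,-0.4,0.2,0.025,-0.0061,0,0,0,0,0.2,0.0217,-0.0062,0,0,0,0,0.2]

```text
time_s: 22.9
ee_pos: [0.6497, -0.1433, 0.1222]
eef_rot: [-1.782, 1.568, 2.831]
force: [-0.8, 0.7, 0.3]
grip_width: 0.0505
```

jog_arm:
  rows: [0,0,0,0,0,0,0.2,0,0,0,0,0,0,0.2,0,0,0,0,0,0,0.2]

```text
time_s: 23.15
ee_pos: [0.6482, -0.1429, 0.1229]
eef_rot: [-1.78, 1.568, 2.833]
force: [-0.0, 0.1, 0.2]
grip_width: 0.0706
```

```bash
python3 -c "
from h import *
st()"
```

```text
t 23.15 pos [ 0.6482 -0.1429  0.1229] F-frame [79.7  4.3] toolY ang -5.72 xax [-0.002  0.001 -1.   ] f [-0.03  0.09  0.24] w 0.0706 q [-0.27  0.62  1.25  0.    1.27 -0.17]
```

jog_arm:
  rows: [0.0032,-0.0009,-0.01,0,0,0,0.2,0,0,-0.018,0,0,0,0.2,0,0,-0.018,0,0,0,0.2,0,0,-0.014,0,0,0,0.2,0,0,0,0,0,0,0.2]

```text
time_s: 23.57
ee_pos: [0.6506, -0.1436, 0.0606]
eef_rot: [-1.742, 1.566, 2.871]
force: [-0.9, -0.4, -1.1]
grip_width: 0.0752
```

```bash
python3 - <<'E'
from h import *
st(); look('p14')
E
```

```text
t 23.57 pos [ 0.6506 -0.1436  0.0606] F-frame [82.2  3.8] toolY ang -5.73 xax [-0.005  0.001 -1.   ] f [-0.9  -0.43 -1.07] w 0.0752 q [-0.27  0.7   1.28 -0.    1.17 -0.17]
```

View pics/p14.png

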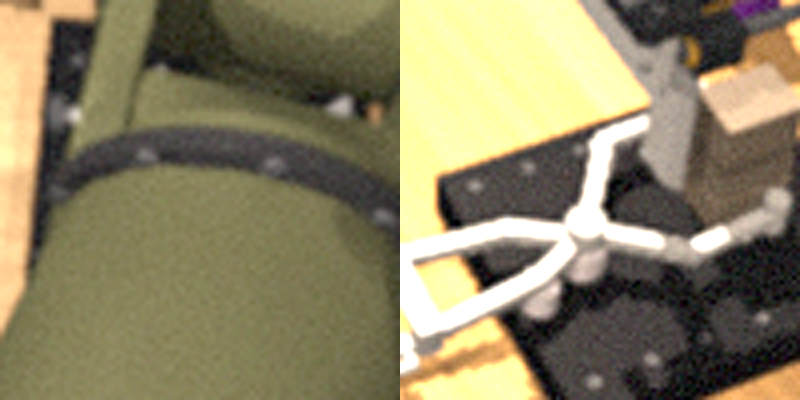

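jog_arm:
  rows: [0.0005,0,0,0,0,0,0.5,0,0,0,0,0,0,0.8,0,0,0,0,0,0,0.8,0,0,0,0,0,0,0.8,0,0,0,0,0,0,0.8,0,0,0,0,0,0,0.8]
  squeeze: 25

```text
time_s: 24.17
ee_pos: [0.6528, -0.1442, 0.0644]
eef_rot: [-1.229, 1.571, -2.9]
force: [0.3, 0.6, 1.7]
grip_width: 0.0399
```

jog_arm:
  rows: [0,0,0.003,0,0,0,0.8,0,0,0.005,0,0,0,0.8,0,0,0.01,0,0,0,0.8,0,0,0.01,0,0,0,0.8,0,0,0,0,0,0,0.8]

```text
time_s: 24.58
ee_pos: [0.654, -0.1444, 0.0953]
eef_rot: [1.414, 1.567, -0.257]
force: [0.4, -0.4, -0.9]
grip_width: 0.0397
```

```bash
python3 - <<'E'
from h import *
st(); look('p15')
E
```

```text
t 24.58 pos [ 0.654  -0.1444  0.0953] F-frame [85.7  3.5] toolY ang -5.73 xax [ 0.004 -0.001 -1.   ] f [ 0.36 -0.38 -0.93] w 0.0397 q [-0.27  0.66  1.26  0.    1.22 -0.17]
```

View pics/p15.png

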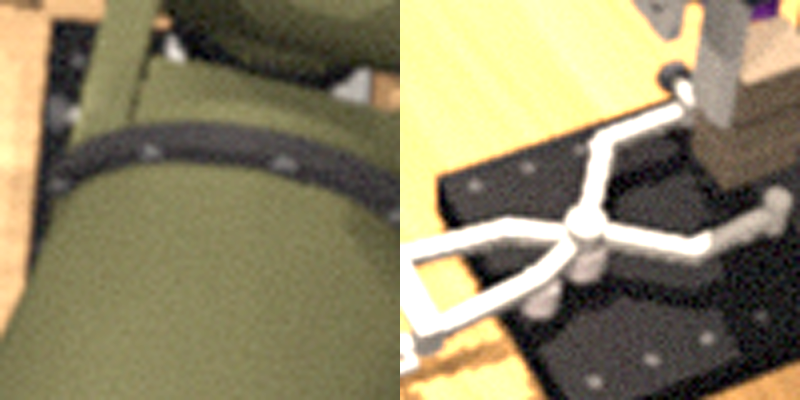

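jog_arm:
  rows: [0,0,0.02,0,0,0,0.8,0,0,0.025,0,0,0,0.8,-0.002,0.015,0.01,0,0,0.4,0.8,-0.004,0.025,0,0,0,0.4,0.8,-0.004,0.03,0,0,0,0.5,0.8,-0.004,0.03,0,0,0,0.5,0.8,-0.004,0.03,0,0,0,0.5,0.8,-0.004,0.03,0,0,0,0.5,0.8]

```text
time_s: 25.35
ee_pos: [0.6301, 0.0179, 0.1466]
eef_rot: [-1.769, 1.57, 2.893]
force: [0.4, 0.4, -2.3]
grip_width: 0.0398
```

jog_arm:
  rows: [-0.005,0.03,0,0,0,0.5,0.8,-0.005,0.03,0,0,0,0.5,0.8,-0.005,0.03,0,0,0,0.5,0.8,-0.005,0.03,0,0,0,0.5,0.8,-0.005,0.03,0,0,0,0.5,0.8,-0.003,0.03,0,0,0,0.4,0.8,-0.002,0.02,0,0,0,0,0.8,0,0,0,0,0,0,0.8]

```text
time_s: 26.02
ee_pos: [0.5994, 0.2201, 0.1465]
eef_rot: [-2.13, 1.57, 2.586]
force: [0.4, -0.2, -2.1]
grip_width: 0.0399
```

jog_arm:
  rows: [0,0,0,0,0,0,0.8,0,0,0,0,0,0,0.8]

```text
time_s: 26.18
ee_pos: [0.6006, 0.2156, 0.1467]
eef_rot: [-1.084, 1.57, -2.655]
force: [0.5, -0.0, -1.7]
grip_width: 0.0397
```

```bash
python3 - <<'E'
from h import *
st()
b,d=ctrl.camera("side");a,da=ctrl.camera("top")
P=cloud("side",d)
save("p16",b)
np.savez("p16.npz",im=a,d=da,side=b)
g=lambda x:np.clip(x.astype(float)*1.6,0,255).astype(np.uint8)
save("p16c",g(np.hstack([cv2.resize(b[90:250,200:360],(400,400)),cv2.resize(a[170:330,150:310],(400,400))])))
E
```

```text
t 26.18 pos [0.6006 0.2156 0.1467] F-frame [ -8.8 354.9] toolY ang -0.02 xax [-0.001 -0.    -1.   ] f [ 0.51 -0.04 -1.7 ] w 0.0397 q [ 0.29  0.54  1.31 -0.    1.28  0.29]
```

View pics/p16c.png

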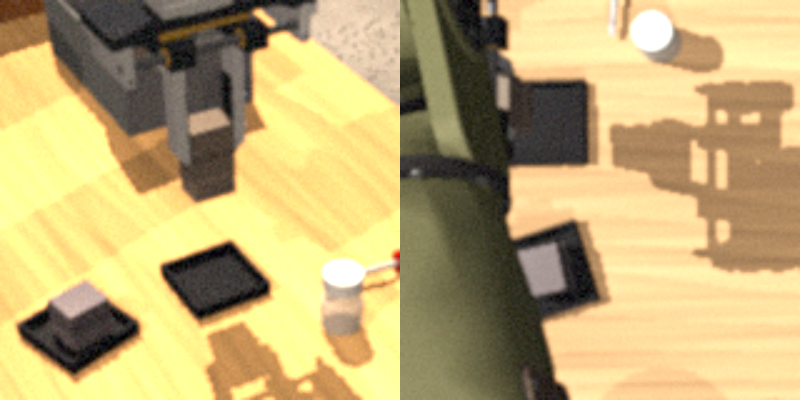

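jog_arm:
  rows: [0,0,-0.02,0,0,0,0.8,0,0,-0.025,0,0,0,0.8,0,0,-0.025,0,0,0,0.8,0,0,-0.018,0,0,0,0.8,0,0,-0.006,0,0,0,0.8,0,0,0,0,0,0,0.8,0,0,0,0,0,0,0.8]

```text
time_s: 26.87
ee_pos: [0.6015, 0.2155, 0.0541]
eef_rot: [1.879, 1.57, 0.307]
force: [0.1, 0.2, -1.9]
grip_width: 0.0398
```

jog_arm:
  rows: [0,0,-0.003,0,0,0,0.8,0,0,-0.002,0,0,0,0.8,0,0,0,0,0,0,0.8]

```text
time_s: 27.12
ee_pos: [0.601, 0.2159, 0.0485]
eef_rot: [1.819, 1.57, 0.247]
force: [-0.2, -0.8, -1.4]
grip_width: 0.04
```

jog_arm:
  rows: [0,0,-0.002,0,0,0,0.8,0,0,0,0,0,0,0.8]

```text
time_s: 27.28
ee_pos: [0.6009, 0.2159, 0.0461]
eef_rot: [-2.583, 1.571, 2.129]
force: [-0.8, 0.3, -1.8]
grip_width: 0.0399
```

jog_arm:
  rows: [0,0,-0.0015,0,0,0,0.8,0,0,0,0,0,0,0.8]

```text
time_s: 27.45
ee_pos: [0.6008, 0.2159, 0.0445]
eef_rot: [-1.338, 1.571, -2.909]
force: [0.5, 0.3, -1.5]
grip_width: 0.0401
```

jog_arm:
  rows: [0,0,-0.001,0,0,0,0.8,0,0,0,0,0,0,0.8]

```text
time_s: 27.62
ee_pos: [0.6008, 0.2159, 0.0435]
eef_rot: [-1.548, 1.571, -3.12]
force: [-1.3, -0.2, -1.9]
grip_width: 0.0398
```

jog_arm:
  rows: [0,0,-0.001,0,0,0,0.8,0,0,0,0,0,0,0.8]

```text
time_s: 27.78
ee_pos: [0.6009, 0.2159, 0.0434]
eef_rot: [1.92, 1.571, 0.349]
force: [-3.1, -1.7, 6.0]
grip_width: 0.0397
```

jog_arm:
  rows: [0,0,-0.001,0,0,0,0.8,0,0,0,0,0,0,0.8]

```text
time_s: 27.95
ee_pos: [0.6009, 0.216, 0.0433]
eef_rot: [2.168, 1.571, 0.597]
force: [-8.7, -2.0, 12.6]
grip_width: 0.0399
```

Landed, Fz is up. I ease off, look, then release.

jog_arm:
  rows: [0,0,0.0014,0,0,0,0.8,0,0,0,0,0,0,0.8]

```text
time_s: 28.12
ee_pos: [0.6011, 0.2159, 0.0434]
eef_rot: [1.897, 1.57, 0.326]
force: [-0.3, 0.3, -2.8]
grip_width: 0.0401
```

```bash
python3 - <<'E'
from h import *
st()
b,d=ctrl.camera("side")
g=lambda x:np.clip(x.astype(float)*1.6,0,255).astype(np.uint8)
save("p17",g(cv2.resize(b[130:250,200:360],(800,600),interpolation=cv2.INTER_CUBIC)))
E
```

```text
t 28.12 pos [0.6011 0.2159 0.0434] F-frame [ -8.3 355.3] toolY ang -0.03 xax [ 0.001  0.    -1.   ] f [-0.33  0.3  -2.84] w 0.0401 q [0.29 0.66 1.39 0.   1.09 0.29]
```

View pics/p17.png

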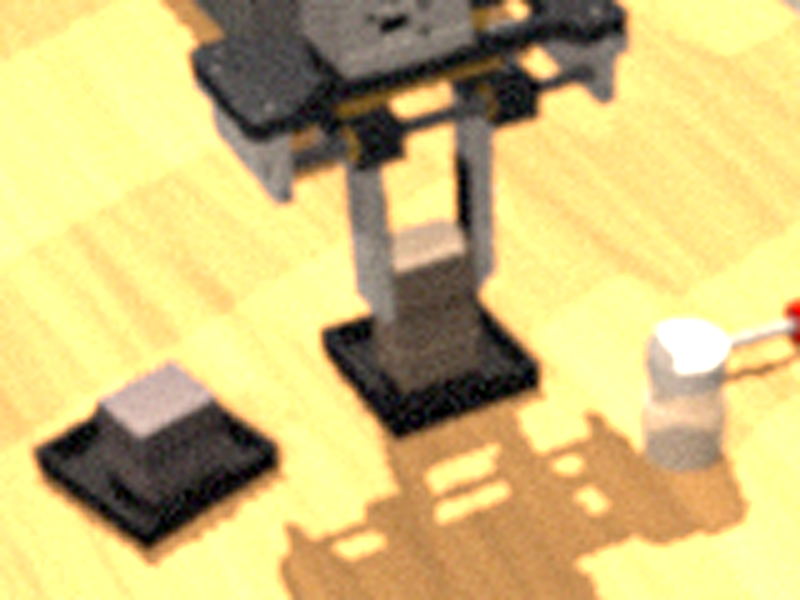

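The block stands upright in the middle of the empty tray. Releasing, then lifting straight up.

jog_arm:
  rows: [0,0,-0.0005,0,0,0,0.8,0,0,0,0,0,0,0.5,0,0,0,0,0,0,0.4,0,0,0,0,0,0,0.35,0,0,0,0,0,0,0.35,0,0,0,0,0,0,0.35]

```text
time_s: 28.67
ee_pos: [0.6009, 0.2159, 0.0424]
eef_rot: [-1.119, 1.571, -2.69]
force: [0.2, 0.1, 0.0]
grip_width: 0.0612
```

jog_arm:
  rows: [0,0,0.01,0,0,0,0.35,0,0,0.02,0,0,0,0.35,0,0,0.03,0,0,0,0.35,0,0,0.04,0,0,0,0.35,0,0,0.03,0,0,0,0.35,-0.03,0,0,0,0,0,0.35,-0.03,0,0,0,0,0,0.35,-0.03,0,0,0,0,0,0.35]

```text
time_s: 29.33
ee_pos: [0.5098, 0.2157, 0.1735]
eef_rot: [1.973, 1.57, 0.401]
force: [0.9, 1.3, 0.7]
grip_width: 0.0614
```

jog_arm:
  rows: [-0.04,0,0,0,0,0,0.35,-0.04,0,0,0,0,0,0.35,-0.03,0,0,0,0,0,0.35,-0.02,0,0,0,0,0,0.35,0,0,0,0,0,0,0.35]

```text
time_s: 29.75
ee_pos: [0.3783, 0.216, 0.1736]
eef_rot: [2.207, 1.57, 0.637]
force: [-0.5, -0.7, 0.0]
grip_width: 0.061
```

```bash
python3 - <<'E'
from ang import *
st(); look('p18')
a=np.load("p18.npz");P=cloud("top",a["d"])
m=(P[...,2]>.066)&(P[...,2]<.082)&(np.hypot(P[...,0]-.601,P[...,1]-.215)<.05)
print("block top",m.sum(),P[m].mean(0) if m.any() else 0,cv2.minAreaRect(P[m][:,:2].astype(np.float32)) if m.any() else 0)
R=np.load("top0.npz")["im"];C=a["im"]
print(angle(R,C,(35,96,-40,-16),.046),angle(R,C,(-60,-12,5,32),.046),angle(R,C,(-150,-97,14,40),.047))
save("p18t",C); save("p18sd",a["side"])
E
```

```text
t 29.75 pos [0.3783 0.216  0.1736] F-frame [-229.6  329.7] toolY ang 0.05 xax [ 0.001  0.001 -1.   ] f [-0.49 -0.72  0.03] w 0.061 q [0.43 0.07 1.87 0.   1.2  0.43]
block top 284 [0.60034556 0.21464652 0.07460906] ((0.6010537147521973, 0.2157113403081894), (0.03966592997312546, 0.03202986717224121), 0.07114062458276749)
(np.float64(0.8824248839230462), np.float64(-0.003999999999999962)) (np.float64(0.9984680922903766), np.float64(4.163336342344337e-17)) (np.float64(0.9668360085509982), np.float64(4.163336342344337e-17))
```

View pics/p18t.png

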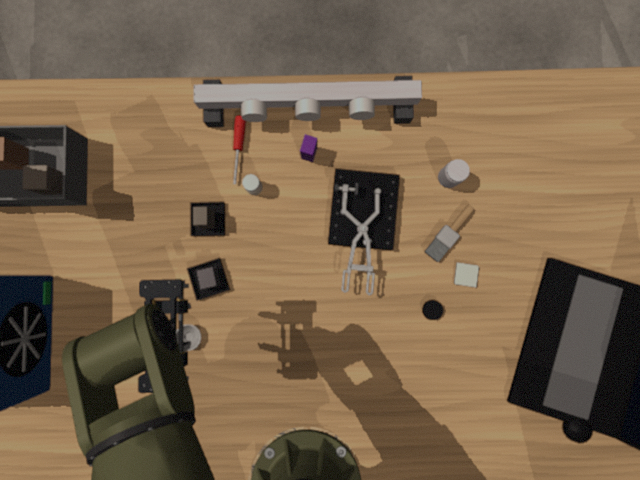

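View pics/p18sd.png

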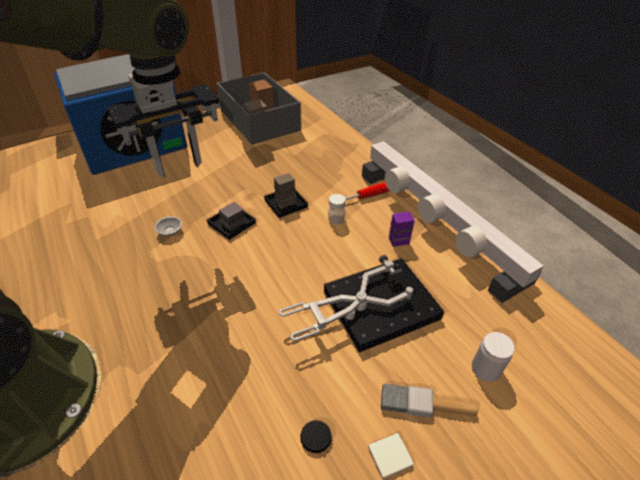

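The block stands in the tray: its top centre is (0.601, 0.216) at 0.075 m high, against the tray centre of (0.601, 0.215). The handle angle reads 0.00, the bystanders are where they were and the arm is clear. Handing in.

jog_arm:
  rows: [0,0,0,0,0,0,0.35,0,0,0,0,0,0,0.35]

```text
time_s: 30.02
ee_pos: [0.3817, 0.2158, 0.1727]
eef_rot: [1.756, 1.571, 0.185]
force: [-0.6, 0.1, -0.5]
grip_width: 0.0613
```

```bash
python3 -c "
from h import *
st();print(ctrl.hand_in())"
```

```text
t 30.02 pos [0.3817 0.2158 0.1727] F-frame [-226.3  330. ] toolY ang -0.06 xax [ 0.  0. -1.] f [-0.65  0.06 -0.53] w 0.0613 q [ 0.43  0.08  1.86 -0.    1.2   0.43]
the job is handed in; nothing more can be done
None
```

The stone block now stands upright in the empty tray, the forceps are open, and I handed the job in at 30.0 s; no verdict was reported.

- **Locking:** The first three pushes only caught about one click, roughly 4 N at the jaw. The likely cause is the finger's friction holding the loop down. The fourth push caught the second click. The handle then sat at about 0.14 rad with an estimated 7 N on the stone. I left it locked with the hand off for over 2 s. The jaw force is worked out from camera angles and loop force, not measured.
- **Force limit:** Push force along y peaked at about 12.5 N in one of the failed tries, above the advised 11 N. The total on the handle reached about 15.5 N when I lifted it, against the 25 N limit.
- **Release:** I pressed the loop down about 8 mm with about 5 N and drew it open. The stone stayed upright on the plate.
- **Placing:** I gripped the stone across its 40 mm side above the jaws and set it in the tray.
- **Last checks:**
  - **Stone:** its centre is about 1 mm from the tray centre and its top is 75 mm high, as expected for a stone on the tray floor.
  - **Handle:** it reads 0.00 rad.
  - **Bystanders:** they look unmoved in both views, though the arm partly hides the dish from above.
  - **Arm:** it is clear of everything.

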